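# Restock the wire box and shut it

## Robot

A 7-joint arm with a two-finger parallel gripper is mounted at the origin on the work surface. World frame = base frame: x ahead of the robot, y to its left, z up, the work surface at z = 0. Lengths are in mm, angles in rad, forces in N, time in s.
With the tool pointing down it reaches from about 425 to 925 mm from the base axis. Payload 6.8 kg.
Tool frame: the origin (TCP) lies at the very end of the fingers, on their centre line; the grasp point (between the pads) lies 19 mm behind it (arm.grip_depth is the distance from the TCP to the grasp point, in mm); z points along the fingers, y is the line along which they close (so a half turn about z gives the same grasp; the last joint's range is limited). The gripper opens to 88 mm and grips with 3 to 60 N. Pads are 20 mm wide; open, the fingers measure 115 mm over their backs; the gripper's body (75 mm by 178 mm) begins 61 mm behind the grasp point.
Start: joints at [1.189, 0.477, 0.022, 1.555, -0.011, 1.109, -0.083], TCP at [182.524, -649.872, 199.464] pointing down, gripper open.
Joint ranges: [-2.96, 2.96], [-0.34, 2.1], [-1.41, 1.46], [0.24, 2.44], [-1.37, 4.51], [0.17, 1.92], [-2.96, 2.96]. Speed limits (rad/s): [2.39, 2.39, 3.14, 3.14, 3.14, 3.14, 3.14].

## Interface

Orientations are given as a unit quaternion [w, x, y, z].
In Python, from plant import telemetry, capture, order, arm gives the robot as it stands.
- The arm moves only by the shell command python3 -m pendant 'ROWS' [FORCE]. ROWS is text: rows parted by semicolons, each of 5 numbers parted by spaces: the shift along the tool's x, y, z in mm, then the turn about the tool's z in degrees, then the closure, from 0 (fully open) to 1 (shut). A call has exactly 8 rows; each row shifts and turns the commanded pose from where the row before left it, along the tool's axes as they then stand; what a row does not reach is not made up. A row lasts 1/12 s, in which the tool goes at most 41.7 mm and 7.16 degrees, less where a joint would pass 70% of its speed; a pose out of reach is approached as far as the arm can. A call with a gripper value outside its range is refused whole. The fingers move at their own pace and stop on an object; FORCE is the grip in N (left out, the last holds). Time passes only in rows, so rows that do not move let the fingers close, or fill a call up. It gives the time, the measured TCP pose, the force, the opening and the grip force at its end, in the units of the state.
- telemetry.read_state(): the state, without advancing time (a new reading comes with each control period).
- capture(name): name is "side" or "top"; returns a dict with "frame" (420x560x3 uint8, red, green, blue), "intrinsics" (3x3 intrinsics, pixels), "rvec" (rotation vector, rad) and "tvec" (3), from world to camera coordinates, as OpenCV has them. Camera axes: x right, y down, z forward; pixel columns grow to the right and rows downward; lengths in mm; the calibration is good to about 2 mm. A picture is of the moment at which its call begins. There is no depth.
- order.hand_in(): hands the job in; it is judged then, once.
The state is a dict: "clock": time; "joint_pos": joint angles; "qvel": joint speeds; "joint_torque": joint torques, N m; "ee_pos": TCP position; "ee_rot": TCP orientation; "wrist_force": force on the tool from outside, world axes, zero at the start; "torque": the same for the moment, N m; "finger_gap": opening from 0.0 (shut) to 1.0 (fully open); "finger_force": force on a finger pad.
Only numpy, scipy, OpenCV 4.12 (cv2) and the standard library are available. Lean on these libraries where they do the work, as an engineer would, in place of code of your own. Each camera call takes 0.05 s, during which the arm holds its last target. There are 200 camera calls.

## Task

Get the wire box on the workbench ready for use: put the empty spools, those with no wire left on them, in the orange crate, leave the part-used spool on its spindle, and put the full spools from the bench on the other spindles, one to each and pushed right down. Then lower the lid gently until it is fully shut, and leave the other things on the bench alone.

Things in the scene. Friction and masses are not known exactly. Their poses are not given: they have to be found in the camera images.
- wire_box: open plywood box fixed to the bench, 250 x 250 mm, 80 mm high, walls and floor 10 mm. Origin: centre of its underside; z up, x to the hinged wall (to the robot's left, yaw 1.57 +- 0.2), y along the hinge. On its floor four upright steel spindles, 12 mm thick, 60 mm tall, top 10 mm tapered, at x, y = +-53 mm: one carries the part-used spool, two or three an empty one, any other is bare
- spindle_1 (a point): point on the axis of spindle 1 (away from the hinge, at the box's -y side), 33 mm above the bench: where a spool's middle is when that spool stands on the box's floor
- spindle_2 (a point): point on the axis of spindle 2 (away from the hinge, at the box's +y side), 33 mm above the bench: where a spool's middle is when that spool stands on the box's floor
- spindle_3 (a point): point on the axis of spindle 3 (beside the hinge, at the box's -y side), 33 mm above the bench: where a spool's middle is when that spool stands on the box's floor
- spindle_4 (a point): point on the axis of spindle 4 (beside the hinge, at the box's +y side), 33 mm above the bench: where a spool's middle is when that spool stands on the box's floor
- lid (a joint): angle of the box's lid in rad: 0 shut flat on the rim, grows as it opens, 1.57 upright; it starts at 1.6 to 1.8. The hinge is stiff: the lid stays where it is left and takes 2 to 6 N near its free edge to move
- lid_hinge (a point): middle of the lid's hinge line, on top of the box wall, at the lid's underside, 80 mm above the bench. The lid is a 250 x 250 mm plywood plate, 9 mm thick, that covers the whole box when shut. The point turns with the lid: z is the normal of its outer face, -x points along the lid to the free edge
- lid_edge (a point): middle of the lid's free edge, on its outer (upper) face, 250 mm from the hinge. A steel bow handle 90 mm long (along the edge) and 30 mm high stands on the outer face, centred 30 mm in from the edge
- full_1: black plastic wire spool, 56 mm across its two flanges (4 mm thick, open between four spokes), 46 mm high, 16 mm bore right through; full: wound with steel wire almost to the rims (0.25 to 0.55 kg). Starts standing on the bench right of the box. Origin at its middle, 23 mm above what it stands on, z along its axis. Any full spool may go on any free spindle, either way up
- full_2: black plastic wire spool, 56 mm across its two flanges (4 mm thick, open between four spokes), 46 mm high, 16 mm bore right through; full: wound with steel wire almost to the rims (0.25 to 0.55 kg). Starts standing on the bench right of the box. Origin at its middle, 23 mm above what it stands on, z along its axis. Any full spool may go on any free spindle, either way up
- full_3: black plastic wire spool, 56 mm across its two flanges (4 mm thick, open between four spokes), 46 mm high, 16 mm bore right through; full: wound with steel wire almost to the rims (0.25 to 0.55 kg). Starts standing on the bench right of the box. Origin at its middle, 23 mm above what it stands on, z along its axis. Any full spool may go on any free spindle, either way up
- empty_1: black plastic wire spool, 56 mm across its two flanges (4 mm thick, open between four spokes), 46 mm high, 16 mm bore right through; empty: only the bare 24 mm core between the flanges (30 g). Starts on a spindle of the wire box. Origin at its middle, 23 mm above what it stands on, z along its axis. There are two or three empty ones; an absent one reads None
- empty_2: black plastic wire spool, 56 mm across its two flanges (4 mm thick, open between four spokes), 46 mm high, 16 mm bore right through; empty: only the bare 24 mm core between the flanges (30 g). Starts on a spindle of the wire box. Origin at its middle, 23 mm above what it stands on, z along its axis. There are two or three empty ones; an absent one reads None
- empty_3: black plastic wire spool, 56 mm across its two flanges (4 mm thick, open between four spokes), 46 mm high, 16 mm bore right through; empty: only the bare 24 mm core between the flanges (30 g). Starts on a spindle of the wire box. Origin at its middle, 23 mm above what it stands on, z along its axis. There are two or three empty ones; an absent one reads None
- part_spool: black plastic wire spool, 56 mm across its two flanges (4 mm thick, open between four spokes), 46 mm high, 16 mm bore right through; part used: wound with steel wire to a diameter of 38 mm (0.2 kg). On a spindle of the wire box, where it stays. Origin at its middle, 23 mm above what it stands on, z along its axis. 
- crate: slatted orange plastic crate fixed to the bench, 240 mm along its x, 170 mm along its y, 75 mm high, walls and floor 6 mm thick, with 12 mm square posts in its inner corners; empty at the start. Origin at the centre of its underside, z up
- tape_roll: bystander: roll of paper tape lying flat, 72 mm across, 24 mm high, with a 50 mm hole. Origin at its underside
- glue_tin: bystander: small round tin, 52 mm across, 62 mm high. Origin at its underside
- screwdriver: bystander: screwdriver lying near the robot, about 200 mm long, handle to its -x
- tape_measure: bystander: tape measure, 68 x 36 mm, 62 mm high, standing beyond the box. Origin at its underside
- pliers: bystander: pliers lying flat, about 180 mm long, near the robot, jaws to +x
- mug: bystander: white mug, 80 mm across, 95 mm high, handle to its +y, beyond the crate. Origin at its underside
There are look-alikes about, which are no part of the job. Leave any blue look-alike of the empty_1 alone.

How it is judged (in metres and radians):
On the way, in this order (a step that is already met when the one before it is completed fails the run):
1. with the lid open, every empty spool is in the crate and every full spool is down on a spindle (value of joint lid above 0.9 rad and x of empty_1 in the frame of crate between -0.115 and 0.115 m and y of empty_1 in the frame of crate between -0.08 and 0.08 m and z of empty_1 in the frame of crate between 0 and 0.085 m and x of empty_2 in the frame of crate between -0.115 and 0.115 m and y of empty_2 in the frame of crate between -0.08 and 0.08 m and z of empty_2 in the frame of crate between 0 and 0.085 m and x of empty_3 in the frame of crate between -0.115 and 0.115 m and y of empty_3 in the frame of crate between -0.08 and 0.08 m and z of empty_3 in the frame of crate between 0 and 0.085 m and (distance between full_1 and spindle_1 below 0.007 m or distance between full_1 and spindle_2 below 0.007 m or distance between full_1 and spindle_3 below 0.007 m or distance between full_1 and spindle_4 below 0.007 m) and angle between the z axis of each of full_1, full_2, full_3 and the z axis of wire_box, either way round below 0.12 rad and (distance between full_2 and spindle_1 below 0.007 m or distance between full_2 and spindle_2 below 0.007 m or distance between full_2 and spindle_3 below 0.007 m or distance between full_2 and spindle_4 below 0.007 m) and (distance between full_3 and spindle_1 below 0.007 m or distance between full_3 and spindle_2 below 0.007 m or distance between full_3 and spindle_3 below 0.007 m or distance between full_3 and spindle_4 below 0.007 m)), for 0.2 s.
2. the lid is shut (value of joint lid below 0.04 rad), for 0.2 s.
At the end, for the whole second after the job is handed in: The lid is shut (under 0.04 rad); every empty spool lies inside the crate; each full spool and the part-used spool stands on a spindle, its middle within 7 mm of that spindle's point and its axis within 0.12 rad of upright; all are at rest (value of joint lid below 0.04 rad and x of empty_1 in the frame of crate between -0.115 and 0.115 m and y of empty_1 in the frame of crate between -0.08 and 0.08 m and z of empty_1 in the frame of crate between 0 and 0.085 m and x of empty_2 in the frame of crate between -0.115 and 0.115 m and y of empty_2 in the frame of crate between -0.08 and 0.08 m and z of empty_2 in the frame of crate between 0 and 0.085 m and x of empty_3 in the frame of crate between -0.115 and 0.115 m and y of empty_3 in the frame of crate between -0.08 and 0.08 m and z of empty_3 in the frame of crate between 0 and 0.085 m and (distance between full_1 and spindle_1 below 0.007 m or distance between full_1 and spindle_2 below 0.007 m or distance between full_1 and spindle_3 below 0.007 m or distance between full_1 and spindle_4 below 0.007 m) and angle between the z axis of each of full_1, full_2, full_3, part_spool and the z axis of wire_box, either way round below 0.12 rad and (distance between full_2 and spindle_1 below 0.007 m or distance between full_2 and spindle_2 below 0.007 m or distance between full_2 and spindle_3 below 0.007 m or distance between full_2 and spindle_4 below 0.007 m) and (distance between full_3 and spindle_1 below 0.007 m or distance between full_3 and spindle_2 below 0.007 m or distance between full_3 and spindle_3 below 0.007 m or distance between full_3 and spindle_4 below 0.007 m) and (distance between part_spool and spindle_1 below 0.007 m or distance between part_spool and spindle_2 below 0.007 m or distance between part_spool and spindle_3 below 0.007 m or distance between part_spool and spindle_4 below 0.007 m) and linear speed of each of empty_1, empty_2, empty_3, full_1, full_2, full_3, part_spool below 0.03 m/s); the robot touches nothing.
It fails at once if the part-used spool is taken off its spindle (moved more than 30 mm) (distance of part_spool from where it was at the start of the episode above 0.03 m).
It fails at once if the lid is slammed (closing faster than 2.5 rad/s) (velocity of joint lid below -2.5 rad/s).
It fails at once if another thing on the bench is moved more than 60 mm (distance of any of tape_roll, glue_tin, screwdriver, tape_measure, pliers, mug from where it was at the start of the episode above 0.06 m).
Of empty_1, empty_2, empty_3 only 2 to 3 are there at a start; the rules pass over those that are not, and their reading is None.
At some moment in a run one of full_1, full_2, full_3 may be knocked a few centimetres aside while the robot is not near it.
It also fails if it takes over 208 s, if anything falls off the work surface, if the arm or the gripper's body presses on something with over 40 N, if the wrist force passes 120 N, or if a joint passes its speed limit or range.

## Working session

There is one attempt and no reset: what is moved stays moved. The work goes in short steps, Python scripts to look and compute and a shell command to move; the robot and the scene stay as the last step left them, time stands still between calls to the robot, and variables do not carry over. Pictures are saved under pics/ and viewed, at most 14 in all, crops included, and the job is handed in when it is done.

```bash
ls; mkdir -p pics
cat > h.py <<'E'
import numpy as np,cv2
from plant import telemetry,capture,order,arm
def cam(n):
    c=capture(n);R=cv2.Rodrigues(np.array(c["rvec"],float))[0];return c,np.array(c["intrinsics"],float),R,np.array(c["tvec"],float).ravel()
def onplane(C,uv,z):
    _,K,R,t=C;o=-R.T@t;d=R.T@np.linalg.inv(K)@np.array([uv[0],uv[1],1.]);return o+d*(z-o[2])/d[2]
def proj(C,P):
    c,K,R,t=C;return cv2.projectPoints(np.array(P,float).reshape(-1,3),cv2.Rodrigues(R)[0],t,K,None)[0].reshape(-1,2)
def save(C,name,crop=None,s=1):
    f=C[0]["frame"][:,:,::-1]
    if crop:f=f[crop[1]:crop[3],crop[0]:crop[2]]
    cv2.imwrite("pics/"+name,cv2.resize(f,None,fx=s,fy=s,interpolation=cv2.INTER_CUBIC))
E
python3 - <<'E'
from h import *
for n in("top","side"):
    C=cam(n);save(C,n+"0.png",s=1.42);print(n,C[1],C[2],-C[2].T@C[3])
print(telemetry.read_state())
E
```

```text
pics
top [[507.51333543   0.         281.14106534]
 [  0.         507.51333543 204.91161699]
 [  0.           0.           1.        ]] [[ 0.01952125 -0.99955253  0.02266414]
 [-0.98330862 -0.02329553 -0.18044796]
 [ 0.18089519 -0.01876327 -0.98332338]] [ 345.96946621   29.973068   1250.53740273]
side [[463.18755668   0.         274.02665873]
 [  0.         463.18755668 203.07704649]
 [  0.           0.           1.        ]] [[-0.43250376 -0.90162183 -0.00430892]
 [-0.61673462  0.29932407 -0.72804087]
 [ 0.65770731 -0.31222296 -0.68552019]] [-85.52350294 336.52232947 734.2152455 ]
{'clock': 0.1, 'joint_pos': array([ 1.18889068,  0.47768123,  0.02233225,  1.55629792, -0.01151344,
        1.10925067, -0.08312444]), 'qvel': array([-0.00079227, -0.00152756,  0.0017447 , -0.00422195,  0.00037617,
       -0.0011467 , -0.00097195]), 'joint_torque': array([ 4.12502312e-03, -5.84088671e+01,  1.53993409e+00, -2.73311681e+01,
       -5.42328379e-02,  1.31179360e-02,  3.93251059e-05]), 'ee_pos': array([ 182.37376937, -649.33879897,  198.62609995]), 'ee_rot': array([-7.40152667e-04,  9.90643194e-01,  1.36475244e-01, -1.47598242e-04]), 'wrist_force': array([0.39416762, 0.77478515, 0.19092877]), 'torque': array([ 0.00072483, -0.01014297,  0.03275377]), 'finger_force': 0.0, 'finger_gap': 1.0012923379515912}
```

View pics/top0.png

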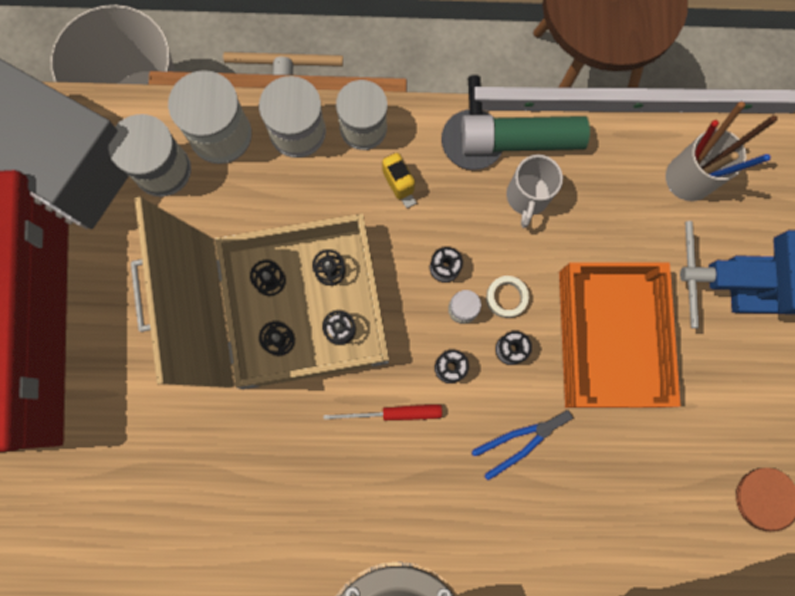

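View pics/side0.png

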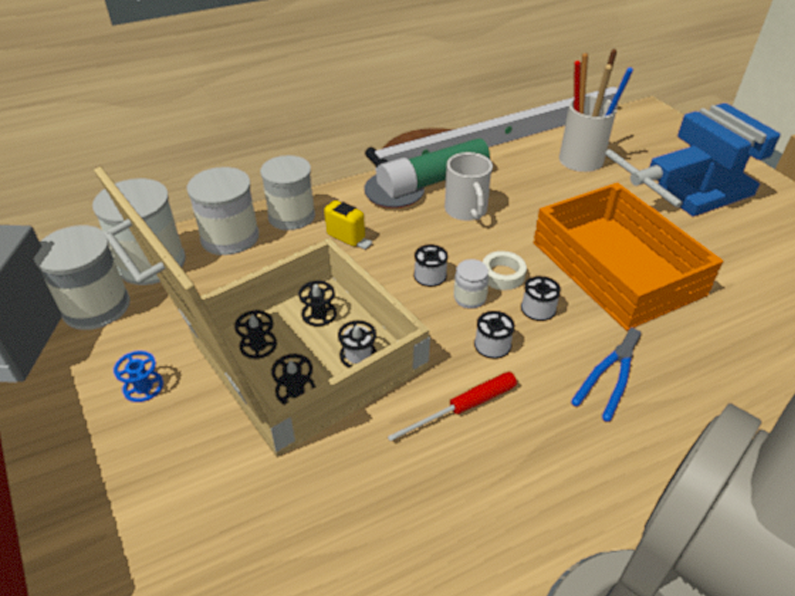

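The top view shows four spools on spindles at about (268,278), (330,267), (277,338) and (339,327) in the 1.42x picture. Three full spools stand right of the box at (446,263), (452,366) and (515,347). The crate is at (622,335). In the side view a blue look-alike stands at (138,375), left of the box. The in-box spool at side (357,340) looks grey-wound, so it is the part-used one. I'll enlarge the box to confirm.

Run:
```python
from h import *
a=cam("top")[0]["frame"][140:280,145:285,::-1];b=cam("side")[0]["frame"][165:305,150:290,::-1]
im=np.hstack([a,b]);im=cv2.resize(im,None,fx=2.85,fy=2.85,interpolation=cv2.INTER_CUBIC);im=np.clip(im.astype(float)*1.5,0,255).astype(np.uint8)
cv2.imwrite("pics/box.png",im);print(im.shape)
```

```text
(399, 798, 3)
```

View pics/box.png

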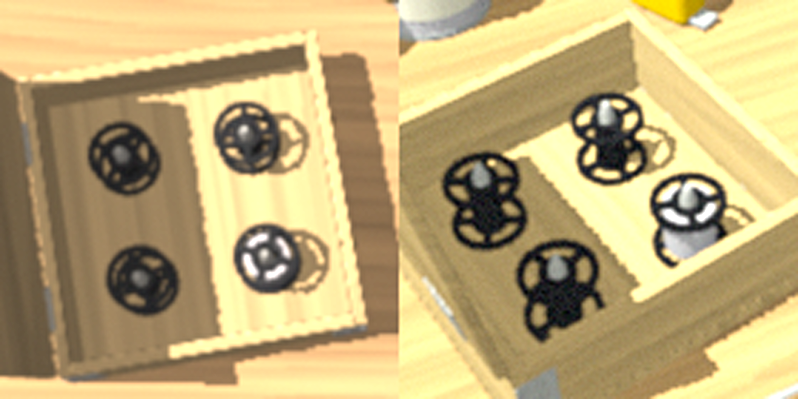

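The crop shows silver wound wire only on the spool at crop-left (267,258) and crop-right (688,215), which is the part-used one and stays. The other three in the box have bare black cores, so they are the empties: top crop (122,155), (246,135) and (140,278). The blue one outside the box is the look-alike.

```bash
cat > m.py <<'E'
from h import *
def wrld(C,px,z): return np.array([onplane(C,p,z)[:2] for p in px])
def spools(C,pred,z):  # dark flange top-ring centres from blob near predicted xy
    g=cv2.cvtColor(C[0]["frame"],cv2.COLOR_RGB2GRAY);out=[]
    for p in pred:
        u=proj(C,[p[0],p[1],z])[0];s=6;x0,y0=int(u[0])-20,int(u[1])-20
        big=cv2.resize(g[y0:y0+40,x0:x0+40],None,fx=s,fy=s,interpolation=cv2.INTER_CUBIC)
        best=None
        c=cv2.HoughCircles(cv2.GaussianBlur(big,(0,0),3),cv2.HOUGH_GRADIENT,1.5,30,param1=80,param2=12,minRadius=int(10.5*s),maxRadius=int(13.5*s))
        if c is None: out.append(None);continue
        c=min(c[0],key=lambda c:abs(c[0]-120)+abs(c[1]-120));out.append((onplane(C,(x0+(c[0]+.5)/s-.5,y0+(c[1]+.5)/s-.5),z)[:2].round(1),round(float(c[2]/s),1)))
    return out
E
python3 - <<'E'
from m import *
C=cam("top");S=cam("side")
f=lambda L,ox,oy:[((x+.5)/2.85-.5+ox,(y+.5)/2.85-.5+oy) for x,y in L]
rim=wrld(C,f([(25,82),(316,32),(367,328),(68,377)],145,140),80);print("rim",rim.round(1).tolist(),"c",rim.mean(0))
ax=(rim[0]+rim[3]-rim[1]-rim[2]);yaw=np.arctan2(ax[1],ax[0]);ay=rim[1]+rim[0]-rim[2]-rim[3];print("yaw",yaw,np.arctan2(ay[1],ay[0])-np.pi/2, np.linalg.norm(ax)/2,np.linalg.norm(ay)/2)
print("tips top",wrld(C,f([(122,153),(246,131),(139,278),(267,256)],145,140),69).round(1).tolist())
print("tips side",wrld(S,f([(83,165),(205,103),(156,256),(289,181)],150,165),69).round(1).tolist())
# full by sides: mean of both
T=[(x/1.42,y/1.42) for x,y in[(446,263),(452,366),(515,347)]]
p=wrld(C,T,46);print("full",p.round(1).tolist());print(spools(C,p,46))
sp=wrld(S,[(x/1.42,y/1.42) for x,y in[(431,258),(495,328),(542,291)]],46);print("fullside",sp.round(1).tolist());print(spools(S,sp,46))
hsv=cv2.cvtColor(C[0]["frame"],cv2.COLOR_RGB2HSV)
for name,lo,hi in(("crate",(6,180,120),(16,255,255)),):
    m=cv2.inRange(hsv,lo,hi);k=max(cv2.findContours(m,0,2)[0],key=cv2.contourArea);r=cv2.boxPoints(cv2.minAreaRect(k));print(name,wrld(C,r,60).round(0).tolist())
E
```

```text
rim [[641.7, 311.1], [691.0, 71.3], [444.2, 23.1], [399.9, 261.2]] c [544.22101051 166.67225196]
yaw 1.7640785951956213 -1.3725743283149152 243.46005588810343 249.2157917969892
tips top [[585.9, 229.7], [607.1, 127.6], [481.9, 210.3], [502.4, 106.5]]
tips side [[584.7, 230.3], [607.2, 129.9], [482.9, 211.9], [507.1, 105.8]]
full [[618.2, -72.3], [442.2, -83.7], [476.4, -189.6]]
[(array([618.9, -73.8]), 11.9), (array([441.7, -81.7]), 11.6), (array([ 474.8, -183.7]), 11.6)]
fullside [[609.5, -68.1], [433.8, -77.6], [468.2, -183.2]]
[(array([602.9, -61.8]), 12.8), (array([435.8, -73.8]), 12.5), (array([ 476.1, -192. ]), 11.3)]
crate [[619.0, -263.0], [633.0, -459.0], [384.0, -458.0], [372.0, -268.0]]
```

```bash
cat > d.py <<'E'
import sys;from h import *
def d(*t): # t=x,y,z world target -> tool shifts
    s=telemetry.read_state();w,x,y,z=s["ee_rot"];
    from scipy.spatial.transform import Rotation as Q
    R=Q.from_quat([x,y,z,w]).as_matrix();print("t",round(s["clock"],1),"pos",np.array(s["ee_pos"]).round(1),"yangle",round(np.degrees(np.arctan2(R[1,1],R[0,1])),2),"gap",round(s["finger_gap"]*88,1),"ff",round(s["finger_force"],1),"F",np.array(s["wrist_force"]).round(1))
    if t:print("shift",(R.T@(np.array(t)-s["ee_pos"])).round(1))
if __name__=="__main__":d(*map(float,sys.argv[1:]))
E
python3 -m pendant '0 0 0 -7.15 0;0 0 0 -7.15 0;0 0 0 -7.15 0;0 0 0 -7.15 0;0 0 0 -7.15 0;0 0 0 -7.15 0;0 0 0 -7.15 0;0 0 0 -7.15 0' 15
python3 -m pendant '0 0 0 -7.1 0;0 0 0 -7.1 0;0 0 0 -7.1 0;0 0 0 -7.1 0;28 23.5 0 0 0;28 23.5 0 0 0;28 23.5 0 0 0;28 23.5 0 0 0'
python3 d.py 607 127 150
python3 - <<'E'
from m import *
C=cam("top");S=cam("side")
print("tin",wrld(C,[(464/1.42,300/1.42)],62),wrld(S,[(471/1.42,270/1.42)],62)); print("roll",wrld(C,[(508/1.42,297/1.42)],24))
E
```

```text
clock: 0.97
ee_pos: [182.4, -649.8, 199.4]
ee_rot: [-0.0, 0.803, 0.596, 0.0]
wrist_force: [0.1, 0.6, -0.8]
finger_gap: 0.999
finger_force: 0.0
clock: 1.63
ee_pos: [253.2, -520.2, 199.3]
ee_rot: [0.0, 0.634, 0.773, 0.0]
wrist_force: [-0.2, -0.2, -0.2]
finger_gap: 1.001
finger_force: 0.0
t 1.6 pos [ 253.2 -520.2  199.3] yangle 11.25 gap 88.1 ff 0.0 F [-0.2 -0.2 -0.2]
shift [565.8 473.2  49.4]
tin [[ 551.80601912 -101.62766399]] [[ 541.6213594  -100.52644356]]
roll [[ 565.45437009 -182.2791958 ]]
```

```bash
python3 -m pendant '30 25 0 0 0;30 25 0 0 0;30 25 0 0 0;30 25 0 0 0;30 25 0 0 0;30 25 0 0 0;30 25 0 0 0;30 25 0 0 0' >/dev/null
python3 -m pendant '30 25 0 0 0;30 25 0 0 0;30 25 0 0 0;30 25 0 0 0;30 25 0 0 0;25 23 0 0 0;25 23 0 0 0;20 20 0 0 0' >/dev/null
python3 -m pendant '12 5 10 0 0;8 0 15 0 0;0 0 15 0 0;0 0 10 0 0;0 0 0 0 0;0 0 0 0 0;0 0 0 0 0;0 0 0 0 0' >/dev/null
python3 d.py 607 127 35
```

```text
t 3.7 pos [547.9  26.2 150.4] yangle 11.24 gap 88.1 ff 0.0 F [-0.   0.5 -0.2]
shift [ 87.4  77.4 115.5]
```

```bash
python3 -m pendant '22 19.5 0 0 0;22 19 0 0 0;22 19.5 0 0 0;21.4 19.4 0 0 0;0 0 20 0 0;0 0 20 0 0;0 0 0 0 0;0 0 0 0 0' >/dev/null
python3 d.py 607 127 35
python3 - <<'E'
from h import *
a=cam("top")[0]["frame"][120:280,145:345,::-1];b=cam("side")[0]["frame"][120:280,150:350,::-1]
cv2.imwrite("pics/s1.png",cv2.resize(np.hstack([a,b]),None,fx=2,fy=2,interpolation=cv2.INTER_CUBIC))
E
```

```text
t 4.4 pos [605.6 126.9 109.3] yangle 11.26 gap 88.1 ff 0.0 F [0.7 0.2 0.9]
shift [-0.1  1.5 74.3]
```

View pics/s1.png

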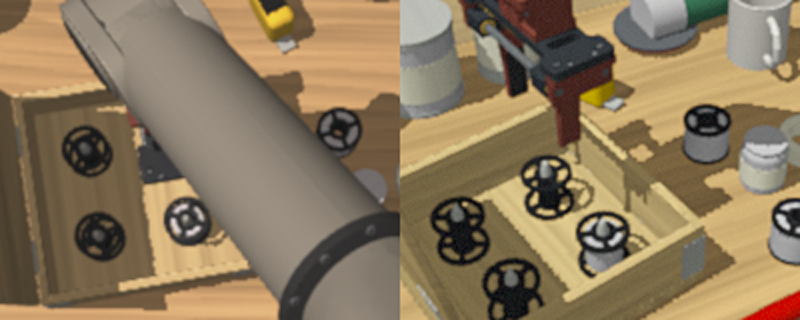

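The arm hangs over spindle 1, which is hidden in the top view and shows at side crop (548,170). The fingers straddle it and look clear of the walls.

```bash
python3 -m pendant '0 1.5 15 0 0;0 0 20 0 0;0 0 20 0 0;0 0 14 0 0;0 0 5 0 0;0 0 0 0 1;0 0 0 0 1;0 0 0 0 1' 12
python3 -m pendant '0 0 0 0 1;0 0 0 0 1;0 0 0 0 1;0 0 0 0 1;0 0 0 0 1;0 0 0 0 1;0 0 -5 0 1;0 0 -10 0 1' 
python3 d.py
```

```text
clock: 5.17
ee_pos: [608.3, 128.1, 36.6]
ee_rot: [0.001, 0.634, 0.773, 0.001]
wrist_force: [0.3, -0.3, -0.2]
finger_gap: 0.812
finger_force: 0.0
clock: 5.83
ee_pos: [606.5, 127.4, 49.9]
ee_rot: [-0.001, 0.634, 0.773, -0.001]
wrist_force: [-0.3, -0.6, 0.2]
finger_gap: 0.207
finger_force: 0.0
t 5.8 pos [606.5 127.4  49.9] yangle 11.29 gap 18.2 ff 0.0 F [-0.3 -0.6  0.2]
```

Run:
```python
from h import *
C=cam("top")
a=C[0]["frame"][120:280,145:345,::-1];b=cam("side")[0]["frame"][120:280,150:350,::-1]
cv2.imwrite("pics/s2.png",cv2.resize(np.hstack([a,b]),None,fx=2,fy=2,interpolation=cv2.INTER_CUBIC))
from d import d;d()
```

```text
t 5.9 pos [608.7 128.3  52.5] yangle 11.29 gap 9.9 ff 0.0 F [0.5 0.8 0.2]
```

View pics/s2.png

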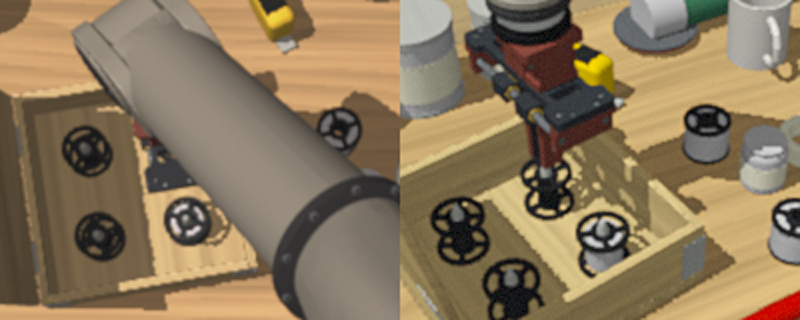

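Run:
```python
from h import *
C=cam("top");S=cam("side");P=[[608.7,128.3,52.5],[607,127.3,70],[607,127.3,56],[608.7,128.3,110]]
print((proj(S,P)-[150,120])*2+[400,0]);print((proj(C,P)-[145,120])*2)
save(S,"s3.png",(190,130,260,230),6)
```

```text
[[545.40647723 171.6236465 ]
 [545.54208819 160.31507748]
 [546.59685018 169.95074283]
 [540.90357605 131.00875556]]
[[172.4942625  132.95237609]
 [172.19373427 131.1865393 ]
 [173.05914042 133.72432765]
 [168.7936551  122.14325854]]
```

View pics/s3.png

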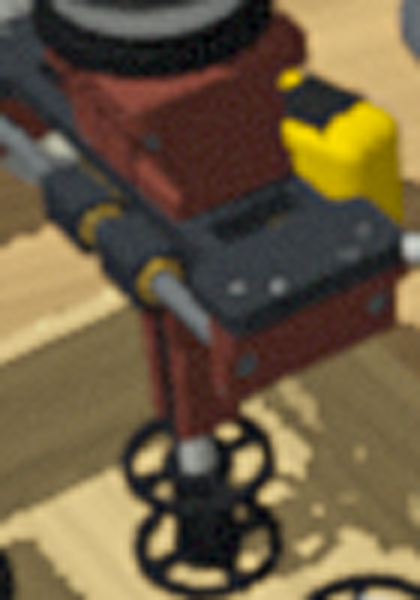

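```bash
python3 d.py
python3 -m pendant '0 0 -10 0 1;0 0 -10 0 1;0 0 -10 0 1;0 0 0 0 1;0 0 0 0 1;0 0 0 0 1;0 0 0 0 1;0 0 0 0 1'
python3 - <<'E'
from h import *
from d import d;d()
S=cam("side");s=telemetry.read_state()["ee_pos"];print((proj(S,[s,s+np.array([0,0,10])])-[190,130])*6)
save(S,"s4.png",(190,130,260,230),6)
E
```

```text
t 6.0 pos [608.  127.8  51.2] yangle 11.28 gap 2.8 ff 0.0 F [-0.6  0.4 -0.6]
clock: 6.7
ee_pos: [607.1, 127.6, 80.0]
ee_rot: [-0.0, 0.634, 0.773, -0.0]
wrist_force: [-0.5, -0.0, -0.4]
finger_gap: 0.005
finger_force: 0.0
t 6.7 pos [607.1 127.6  80. ] yangle 11.29 gap 0.4 ff 0.0 F [-0.5 -0.  -0.4]
[[193.3688112  399.98767847]
 [191.03069301 378.69073413]]
```

View pics/s4.png

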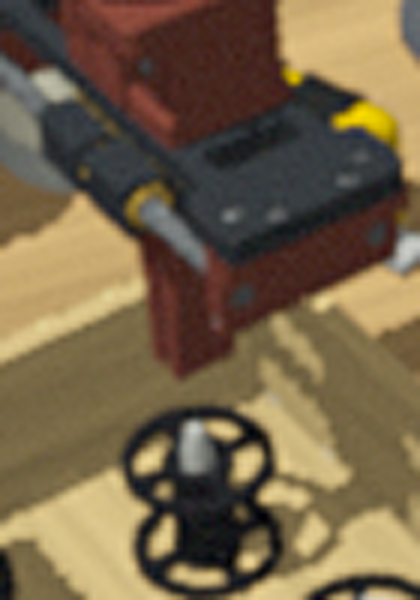

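The shut fingertips end at crop (190,375), but the reported TCP projects to (193,400), so they differ by about 4 px or 10 mm. The spool on spindle 1 is undisturbed. I'll check the offset with the open-finger picture.

Run:
```python
from h import *
print([a for a in dir(arm) if a[0]!='_'],arm.grip_depth)
S=cam("side")
y=np.array([.981,.194,0]);x=np.array([-.194,.981,0])
for P in ([605.6,126.9,109.3],):
    P=np.array(P)
    for k in(-57,-44,44,57):print(k,((proj(S,[P+k*y-10*x,P+k*y+10*x])-[150,120])*2+[400,0]).round(0).tolist())
P=np.array([607.1,127.6,80]);print("shut",((proj(S,[P-13*y-10*x,P-13*y+10*x,P+13*y-10*x,P+13*y+10*x])-[190,130])*6).round().tolist())
print("rays",[onplane(S,(190+190/6,130+375/6),z).round(1).tolist() for z in(80,92)])
a=cv2.imread("pics/s1.png")[60:180,490:620];cv2.imwrite("pics/s5.png",cv2.resize(a,None,fx=5,fy=5,interpolation=cv2.INTER_CUBIC))
```

```text
['PlanningError', 'grip_depth'] 18.700000000000003
-57 [[583.0, 159.0], [566.0, 167.0]]
-44 [[575.0, 152.0], [558.0, 160.0]]
44 [[529.0, 107.0], [513.0, 115.0]]
57 [[523.0, 101.0], [506.0, 108.0]]
shut [[238.0, 408.0], [189.0, 432.0], [198.0, 369.0], [149.0, 392.0]]
rays [[619.9, 124.0, 80.0], [606.9, 127.9, 92.0]]
```

View pics/s5.png

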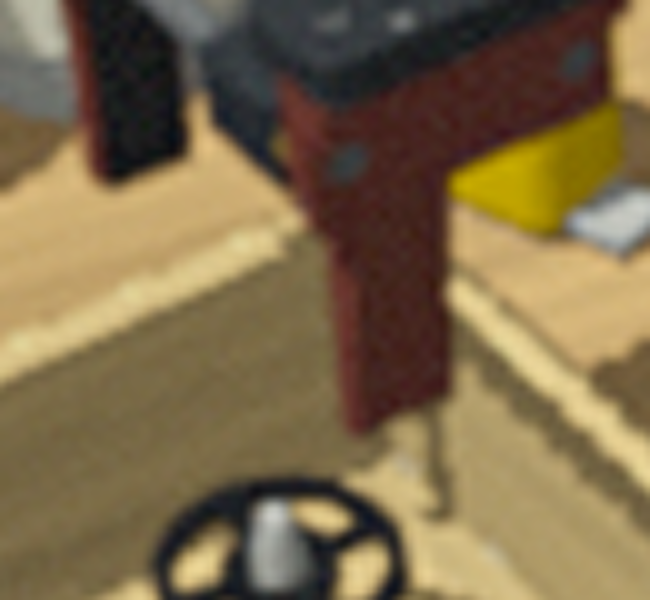

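Both finger tips sit about 20 px (2x scale) above where the reported pose projects. That fits the real tips being about 24 mm higher than reported, and explains why the close met nothing. Going down to reported z 11 is safe either way, because the floor is at 10.

```bash
python3 -m pendant '0 0 0 0 0;0 0 0 0 0;0 0 0 0 0;0 0 0 0 0;0 0 0 0 0;0 0 0 0 0;0 0 15 0 0;0 0 15 0 0' 15
python3 -m pendant '0 0 15 0 0;0 0 12 0 0;0 0 6 0 0;0 0 5 0 0;0 0 0 0 1;0 0 0 0 1;0 0 0 0 1;0 0 0 0 1'
python3 -m pendant '0 0 0 0 1;0 0 0 0 1;0 0 0 0 1;0 0 0 0 1;0 0 0 0 1;0 0 0 0 1;0 0 0 0 1;0 0 0 0 1'
```

```text
clock: 7.47
ee_pos: [608.1, 127.8, 50.0]
ee_rot: [0.001, 0.634, 0.773, 0.001]
wrist_force: [-0.1, 0.5, -0.5]
finger_gap: 0.57
finger_force: 0.0
clock: 8.13
ee_pos: [607.4, 127.7, 12.2]
ee_rot: [-0.0, 0.634, 0.773, -0.0]
wrist_force: [-0.0, 0.1, 0.3]
finger_gap: 0.652
finger_force: 0.1
clock: 8.8
ee_pos: [607.5, 127.7, 12.5]
ee_rot: [0.0, 0.634, 0.773, -0.0]
wrist_force: [0.1, 0.4, -1.2]
finger_gap: 0.636
finger_force: 14.9
```

```bash
python3 -m pendant '0 0 -10 0 1;0 0 -20 0 1;0 0 -20 0 1;0 0 -20 0 1;0 0 -20 0 1;0 0 -10 0 1;-20 -6 0 0 1;-30 -9 0 0 1'
python3 -m pendant '-34 -10 0 0 1;-34 -10 0 0 1;-34 -10 0 0 1;-34 -10 0 0 1;-34 -10 0 0 1;-34 -10 0 0 1;-34 -10 0 0 1;-34 -10 0 0 1'
python3 -m pendant '-34 -10 0 0 1;-34 -10 0 0 1;-30 -10 0 0 1;-20 -9 0 0 1;-10 -5 0 0 1;0 0 0 0 1;0 0 0 0 1;0 0 0 0 1'
python3 d.py 560 -362 18
python3 - <<'E'
from m import *
C=cam("top");a=C[0]["frame"][:,140:,::-1];b=cam("side")[0]["frame"][:,140:,::-1]
cv2.imwrite("pics/c1.png",cv2.resize(np.hstack([a,b]),(800,400),interpolation=cv2.INTER_AREA))
E
```

```text
clock: 9.47
ee_pos: [602.9, 79.7, 114.2]
ee_rot: [0.0, 0.632, 0.775, 0.002]
wrist_force: [-0.6, -0.3, -0.7]
finger_gap: 0.637
finger_force: 14.9
clock: 10.13
ee_pos: [576.7, -208.3, 112.6]
ee_rot: [-0.0, 0.634, 0.773, -0.0]
wrist_force: [-0.4, 0.6, -0.9]
finger_gap: 0.635
finger_force: 14.9
clock: 10.8
ee_pos: [560.1, -338.0, 112.6]
ee_rot: [-0.0, 0.633, 0.774, 0.001]
wrist_force: [-0.3, 0.5, -0.7]
finger_gap: 0.638
finger_force: 14.9
t 10.8 pos [ 560.1 -338.   112.6] yangle 11.46 gap 56.1 ff 14.9 F [-0.3  0.5 -0.7]
shift [-23.6  -4.9  94.6]
```

View pics/c1.png

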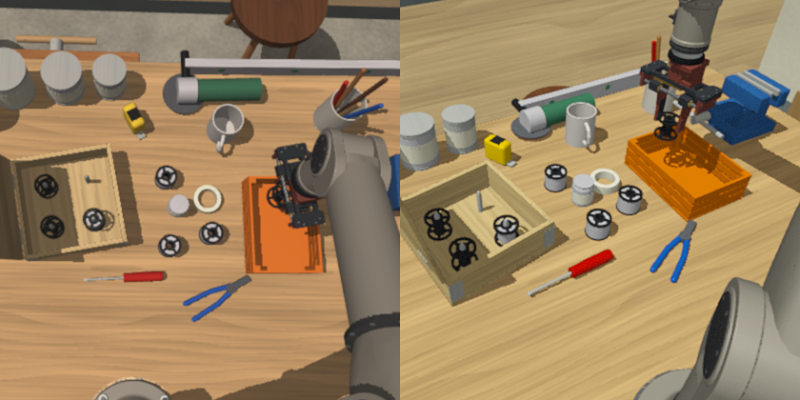

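The empty spool is held over the crate's far half, and spindle 1 is bare at side (478,200). Now I lower it in.

```bash
python3 d.py 540 -328 15
python3 -m pendant '13 -17 10 0 1;0 0 20 0 1;0 0 20 0 1;0 0 20 0 1;0 0 18 0 1;0 0 10 0 1;0 0 0 0 1;0 0 0 0 .22'
python3 -m pendant '0 0 0 0 .22;0 0 0 0 .22;0 0 0 0 .22;0 0 -20 0 .22;0 0 -20 0 .22;0 0 -20 0 .22;0 0 -20 0 .22;0 0 -20 0 .22'
python3 d.py 586.5 231 120
```

```text
t 10.9 pos [ 560.2 -338.1  112.7] yangle 11.48 gap 55.9 ff 14.9 F [-0.2  0.2 -1.7]
shift [ 13.9 -17.8  97.7]
clock: 11.57
ee_pos: [540.4, -330.4, 14.7]
ee_rot: [-0.0, 0.634, 0.774, 0.0]
wrist_force: [-0.0, 0.4, 0.1]
finger_gap: 0.681
finger_force: 0.0
clock: 12.23
ee_pos: [540.2, -331.5, 116.2]
ee_rot: [0.001, 0.634, 0.773, 0.0]
wrist_force: [0.5, -0.3, 0.2]
finger_gap: 0.779
finger_force: 0.0
t 12.2 pos [ 540.2 -331.5  116.2] yangle 11.28 gap 68.6 ff 0.0 F [ 0.5 -0.3  0.2]
shift [542.5 155.4  -4.1]
```

```bash
python3 -m pendant '20 6 0 0 0;34 10 0 0 0;34 10 0 0 0;34 10 0 0 0;34 10 0 0 0;34 10 0 0 0;34 10 0 0 0;34 10 0 0 0'
python3 -m pendant '34 10 0 0 0;34 10 0 0 0;34 10 0 0 0;34 10 0 0 0;34 10 0 0 0;34 10 0 0 0;34 5 0 0 0;20 0 0 0 0'
python3 d.py 586.5 231 12
```

```text
clock: 12.9
ee_pos: [564.3, -61.9, 115.3]
ee_rot: [0.001, 0.634, 0.773, 0.0]
wrist_force: [0.9, 0.5, -0.3]
finger_gap: 1.002
finger_force: 0.0
clock: 13.57
ee_pos: [577.1, 207.4, 115.6]
ee_rot: [-0.0, 0.633, 0.774, 0.002]
wrist_force: [0.3, 0.5, -0.1]
finger_gap: 0.999
finger_force: 0.0
t 13.6 pos [577.1 207.4 115.6] yangle 11.49 gap 87.9 ff 0.0 F [ 0.3  0.5 -0.1]
shift [ 21.   13.6 103.7]
```

```bash
python3 -m pendant '16 10 0 0 0;5 4 0 0 0;0 0 0 0 0;0 0 20 0 0;0 0 20 0 0;0 0 0 0 0;0 0 0 0 0;0 0 0 0 0'
python3 d.py 586.5 231 12
```

```text
clock: 14.23
ee_pos: [587.6, 224.7, 75.4]
ee_rot: [0.0, 0.635, 0.773, 0.0]
wrist_force: [0.7, 0.7, -0.5]
finger_gap: 0.997
finger_force: 0.0
t 14.2 pos [587.6 224.7  75.4] yangle 11.2 gap 87.8 ff 0.0 F [ 0.7  0.7 -0.5]
shift [ 6.4  0.1 63.4]
```

```bash
python3 -m pendant '6.4 0 0 0 0;0 0 15 0 0;0 0 20 0 0;0 0 18 0 0;0 0 10 0 0;0 0 0 0 0;0 0 0 0 1;0 0 0 0 1'
python3 d.py
python3 -m pendant '0 0 0 0 1;0 0 0 0 1;0 0 0 0 1;0 0 0 0 1;0 0 0 0 1;0 0 0 0 1;0 0 0 0 1;0 0 0 0 1'
```

```text
clock: 14.9
ee_pos: [586.2, 232.5, 12.3]
ee_rot: [0.0, 0.634, 0.773, 0.001]
wrist_force: [-0.2, 0.5, 0.1]
finger_gap: 0.887
finger_force: 0.0
t 14.9 pos [586.2 232.5  12.3] yangle 11.3 gap 78.1 ff 0.0 F [-0.2  0.5  0.1]
clock: 15.57
ee_pos: [586.2, 232.1, 12.2]
ee_rot: [0.0, 0.634, 0.773, 0.001]
wrist_force: [-0.8, -1.5, 6.8]
finger_gap: 0.655
finger_force: 15.0
```

```bash
python3 -m pendant '0 0 -5 0 1;0 0 -15 0 1;0 0 -20 0 1;0 0 -20 0 1;0 0 -20 0 1;0 0 -20 0 1;-10 -3 -5 0 1;-20 -6 0 0 1'
python3 -m pendant '-34 -9 0 0 1;-34 -9 0 0 1;-34 -9 0 0 1;-34 -9 0 0 1;-34 -9 0 0 1;-34 -9 0 0 1;-34 -9 0 0 1;-34 -9 0 0 1'
python3 -m pendant '-34 -9 0 0 1;-34 -9 0 0 1;-34 -9 0 0 1;-34 -10 0 0 1;-34 -10 0 0 1;-34 -10 0 0 1;-34 -10 0 0 1;-34 -10 0 0 1'
python3 -m pendant '-20 -6 0 0 1;-10 -3 0 0 1;0 0 0 0 1;0 0 0 0 1;0 0 0 0 1;0 0 0 0 1;0 0 0 0 1;0 0 0 0 1'
python3 d.py 540 -400 15
```

```text
clock: 16.23
ee_pos: [582.9, 203.5, 118.5]
ee_rot: [0.0, 0.633, 0.774, 0.002]
wrist_force: [-0.8, -0.1, -0.6]
finger_gap: 0.654
finger_force: 15.0
clock: 16.9
ee_pos: [563.7, -82.7, 115.7]
ee_rot: [-0.001, 0.634, 0.773, -0.001]
wrist_force: [1.3, -0.7, -0.8]
finger_gap: 0.653
finger_force: 15.0
clock: 17.57
ee_pos: [541.0, -364.0, 115.6]
ee_rot: [-0.001, 0.634, 0.773, -0.0]
wrist_force: [1.1, 1.0, -0.3]
finger_gap: 0.656
finger_force: 15.0
clock: 18.23
ee_pos: [540.6, -391.8, 116.7]
ee_rot: [0.0, 0.633, 0.774, 0.0]
wrist_force: [0.5, 0.3, -0.0]
finger_gap: 0.653
finger_force: 15.0
t 18.2 pos [ 540.6 -391.8  116.7] yangle 11.4 gap 57.5 ff 15.0 F [ 0.5  0.3 -0. ]
shift [ -7.9  -2.2 101.7]
```

```bash
python3 -m pendant '-4 -2 15 0 1;0 0 20 0 1;0 0 20 0 1;0 0 20 0 1;0 0 15 0 1;0 0 8 0 1;0 0 0 0 .2;0 0 0 0 .2'
python3 -m pendant '0 0 0 0 .2;0 0 0 0 .2;0 0 -15 0 .2;0 0 -20 0 .2;0 0 -20 0 .2;0 0 -20 0 .2;0 0 -20 0 .2;10 1 0 0 .2'
python3 -m pendant '34 3 0 0 0;34 3 0 0 0;34 4 0 0 0;34 3 0 0 0;34 4 0 0 0;34 3 0 0 0;34 4 0 0 0;34 3 0 0 0' >/dev/null
python3 -m pendant '34 3 0 0 0;34 4 0 0 0;34 3 0 0 0;34 4 0 0 0;34 3 0 0 0;34 4 0 0 0;30 3 0 0 0;20 2 0 0 0'
python3 -m pendant '15 2 0 0 0;10 1 0 0 0;0 0 0 0 0;0 0 10 0 0;0 0 20 0 0;0 0 0 0 0;0 0 0 0 0;0 0 0 0 0'
python3 d.py 482.5 210.7 12
```

```text
clock: 18.9
ee_pos: [539.1, -397.4, 18.3]
ee_rot: [-0.0, 0.634, 0.773, 0.0]
wrist_force: [0.6, 0.2, 0.2]
finger_gap: 0.766
finger_force: 0.0
clock: 19.57
ee_pos: [540.6, -390.9, 119.8]
ee_rot: [0.005, 0.635, 0.772, 0.0]
wrist_force: [-0.0, -1.2, 0.4]
finger_gap: 0.798
finger_force: 0.0
clock: 20.9
ee_pos: [486.0, 142.7, 114.4]
ee_rot: [0.0, 0.633, 0.774, 0.001]
wrist_force: [0.6, -0.3, -0.4]
finger_gap: 1.0
finger_force: 0.0
clock: 21.57
ee_pos: [485.2, 163.0, 83.6]
ee_rot: [-0.0, 0.635, 0.773, -0.0]
wrist_force: [0.5, -0.2, 0.1]
finger_gap: 1.002
finger_force: 0.0
t 21.6 pos [485.2 163.   83.6] yangle 11.21 gap 88.2 ff 0.0 F [ 0.5 -0.2  0.1]
shift [47.3  6.7 71.5]
```

```bash
python3 -m pendant '15 2 0 0 0;17 2.5 0 0 0;15 2.2 0 0 0;0 0 15 0 0;0 0 20 0 0;0 0 20 0 0;0 0 12 0 0;0 0 4 0 0'
python3 d.py 482.5 210.7 12
python3 -m pendant '0 0 0 0 0;0 0 0 0 1;0 0 0 0 1;0 0 0 0 1;0 0 0 0 1;0 0 0 0 1;0 0 0 0 1;0 0 0 0 1'
```

```text
clock: 22.23
ee_pos: [481.8, 210.5, 11.3]
ee_rot: [-0.0, 0.634, 0.773, -0.001]
wrist_force: [-0.3, -0.7, -0.6]
finger_gap: 1.0
finger_force: 0.0
t 22.2 pos [481.8 210.5  11.3] yangle 11.26 gap 88.0 ff 0.0 F [-0.3 -0.7 -0.6]
shift [ 0.1  0.7 -0.7]
clock: 22.9
ee_pos: [482.8, 211.4, 12.9]
ee_rot: [0.0, 0.634, 0.773, 0.0]
wrist_force: [-0.6, -0.9, 5.8]
finger_gap: 0.658
finger_force: 15.0
```

```bash
python3 -m pendant '0 0 -5 0 1;0 0 -15 0 1;0 0 -20 0 1;0 0 -20 0 1;0 0 -20 0 1;0 0 -20 0 1;-10 -3 -5 0 1;-20 -5 0 0 1'
python3 -m pendant '-34 -8 0 0 1;-34 -8 0 0 1;-34 -8 0 0 1;-34 -8 0 0 1;-34 -8 0 0 1;-34 -8 0 0 1;-34 -8 0 0 1;-34 -8 0 0 1'
python3 -m pendant '-34 -8 0 0 1;-34 -8 0 0 1;-34 -8 0 0 1;-34 -8 0 0 1;-34 -8 0 0 1;-34 -8 0 0 1;-30 -8 0 0 1;-20 -5 0 0 1'
python3 d.py 460 -362 17
```

```text
clock: 23.57
ee_pos: [481.1, 182.5, 119.2]
ee_rot: [0.0, 0.633, 0.774, 0.002]
wrist_force: [0.3, -0.2, -0.1]
finger_gap: 0.661
finger_force: 15.0
clock: 24.23
ee_pos: [469.4, -101.4, 116.8]
ee_rot: [-0.0, 0.634, 0.773, -0.0]
wrist_force: [1.6, -0.0, -1.4]
finger_gap: 0.657
finger_force: 15.0
clock: 24.9
ee_pos: [458.1, -364.2, 116.3]
ee_rot: [-0.001, 0.636, 0.772, -0.001]
wrist_force: [-0.4, 0.7, -0.7]
finger_gap: 0.663
finger_force: 15.0
t 24.9 pos [ 458.1 -364.2  116.3] yangle 11.06 gap 58.4 ff 15.0 F [-0.4  0.7 -0.7]
shift [ 1.8  2.4 99.3]
```

```bash
python3 -m pendant '0 0 15 0 1;0 0 20 0 1;0 0 20 0 1;0 0 20 0 1;0 0 15 0 1;0 0 8 0 1;0 0 0 0 .2;0 0 0 0 .2' >/dev/null
python3 -m pendant '0 0 0 0 .2;0 0 0 0 .2;0 0 -15 0 .2;0 0 -20 0 .2;0 0 -20 0 .2;0 0 -20 0 .2;0 0 -20 0 0;0 0 0 0 0'
python3 - <<'E'
from m import *
from d import d
d()
C=cam("top");S=cam("side")
a=C[0]["frame"][:,140:,::-1];b=S[0]["frame"][:,140:,::-1]
cv2.imwrite("pics/c2.png",cv2.resize(np.hstack([a,b]),(800,400),interpolation=cv2.INTER_AREA))
p=[(618,-72),(441,-81),(475,-186)];print(spools(C,p,46),spools(S,p,46))
for X in(C,S):
    hsv=cv2.cvtColor(X[0]["frame"],cv2.COLOR_RGB2HSV);m=cv2.inRange(hsv,(0,0,0),(180,255,60));m[:,:]=cv2.morphologyEx(m,cv2.MORPH_CLOSE,np.ones((3,3),np.uint8))
    for q in p:
        u=proj(X,[q[0],q[1],46])[0].astype(int);n,l,st,ce=cv2.connectedComponentsWithStats(m[u[1]-30:u[1]+30,u[0]-30:u[0]+30]);i=1+np.argmax(st[1:,4]);bb=st[i];c=(bb[0]+bb[2]/2-.5+u[0]-30,bb[1]+bb[3]/2-.5+u[1]-30);print(q,bb,onplane(X,c,46).round(1))
E
```

```text
clock: 26.23
ee_pos: [463.5, -361.5, 119.4]
ee_rot: [0.004, 0.634, 0.773, 0.0]
wrist_force: [0.9, 0.5, 0.2]
finger_gap: 0.914
finger_force: 0.0
t 26.2 pos [ 463.5 -361.5  119.4] yangle 11.29 gap 80.4 ff 0.0 F [0.9 0.5 0.2]
[(array([619.5, -73.2]), 11.6), (array([442.8, -79.9]), 10.7), (array([ 476.1, -187.9]), 12.2)] [(array([627. , -80.6]), 12.2), (array([449.7, -85.5]), 13.3), (array([ 479.1, -187.6]), 11.6)]
(618, -72) [ 21  19  22  22 193] [620.  -73.3  46. ]
(441, -81) [ 20  19  23  22 157] [442.8 -82.9  46. ]
(475, -186) [ 21  21  22  21 174] [ 474.9 -189.2   46. ]
(618, -72) [ 19  24  23  15 172] [615.3 -69.9  46. ]
(441, -81) [ 18  21  26  20 239] [439.8 -81.2  46. ]
(475, -186) [ 20  23  24  17 203] [ 473.4 -186.3   46. ]
```

View pics/c2.png

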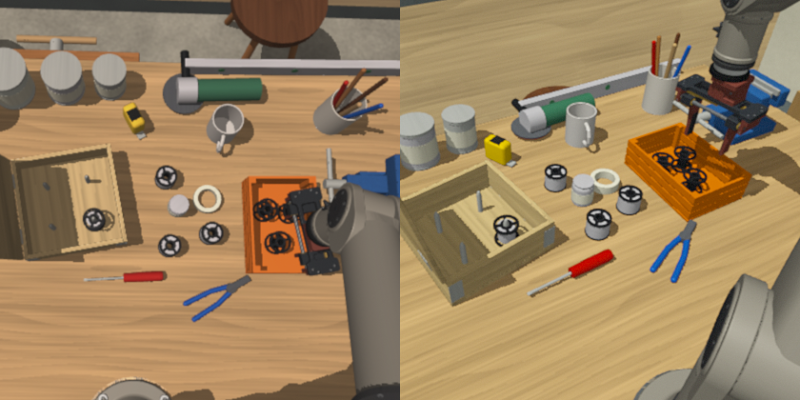

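All three empties lie in the crate at side view (660,160), (685,155) and (693,180). Spindles 1, 3 and 4 are bare, and the part-used spool stays at side (507,228). Next is the full spool at (475,-188), which I'll first centre by a squeeze across.

```bash
python3 d.py 475 -188 60
python3 -m pendant '20 6 0 0 0.2;30 8 0 0 0.2;30 8 0 0 0.2;30 8 0 0 .2;30 8 0 0 .2;20 5 10 0 .2;8 2 20 0 .2;0 0 20 0 .2'
python3 -m pendant '0 0 0 -7 .2;0 0 0 -7 .2;0 0 0 -7 .2;0 0 0 -7 .2;0 0 0 -7 .2;0 0 0 -7 .2;0 0 0 -7 .2;0 0 0 -7 .2'>/dev/null
python3 -m pendant '0 0 0 -7 .2;0 0 0 -7 .2;0 0 0 -7 .2;0 0 0 -7 .2;0 0 0 -6 .2;0 0 0 0 .2;0 0 0 0 .2;0 0 0 0 .2'
python3 d.py 475 -188 3
```

```text
t 26.3 pos [ 461.4 -360.6  115.8] yangle 11.28 gap 86.7 ff 0.0 F [-0.1  0.   0.2]
shift [166.7  47.   55.5]
clock: 27.0
ee_pos: [472.3, -183.5, 63.9]
ee_rot: [0.0, 0.632, 0.775, 0.0]
wrist_force: [0.0, -0.7, -0.6]
finger_gap: 0.799
finger_force: 0.0
clock: 28.33
ee_pos: [471.7, -186.3, 64.0]
ee_rot: [-0.0, -0.097, 0.995, 0.0]
wrist_force: [0.6, 0.9, -0.5]
finger_gap: 0.795
finger_force: 0.0
t 28.3 pos [ 471.7 -186.3   64. ] yangle 101.11 gap 70.0 ff 0.0 F [ 0.6  0.9 -0.5]
shift [-3.  -2.3 61. ]
```

```bash
python3 -m pendant '-3 -2.3 10 0 .2;0 0 20 0 .2;0 0 20 0 .2;0 0 10 0 .2;0 0 0 0 1;0 0 0 0 1;0 0 0 0 1;0 0 0 0 1' 10
python3 -m pendant '0 0 0 0 1;0 0 0 0 .2;0 0 0 0 .2;0 0 0 0 .2;0 0 0 7 .2;0 0 0 7 .2;0 0 0 7 .2;0 0 0 7 .2'
python3 -m pendant '0 0 0 7 .2;0 0 0 7 .2;0 0 0 7 .2;0 0 0 7 .2;0 0 0 7 .2;0 0 0 7 .2;0 0 0 7 .2;0 0 0 7 .2'>/dev/null
python3 -m pendant '0 0 0 6 .2;0 0 0 0 .2;0 0 0 0 .2;0 0 0 0 .2;0 0 0 0 1;0 0 0 0 1;0 0 0 0 1;0 0 0 0 1' 35
python3 -m pendant '0 0 0 0 1;0 0 0 0 1;0 0 0 0 1;0 0 -5 0 1;0 0 -15 0 1;0 0 -20 0 1;0 0 -20 0 1;0 0 -20 0 1'
python3 d.py 607.1 127.3 130
```

```text
clock: 29.0
ee_pos: [475.6, -188.2, 4.9]
ee_rot: [0.0, -0.098, 0.995, -0.0]
wrist_force: [-0.1, -0.6, -3.8]
finger_gap: 0.644
finger_force: 9.9
clock: 29.67
ee_pos: [475.8, -188.1, 4.8]
ee_rot: [0.0, 0.148, 0.989, 0.0]
wrist_force: [-0.6, 0.5, 0.1]
finger_gap: 0.799
finger_force: 0.0
clock: 31.0
ee_pos: [475.9, -188.0, 4.5]
ee_rot: [0.0, 0.634, 0.773, 0.0]
wrist_force: [1.4, 1.0, -0.7]
finger_gap: 0.635
finger_force: 34.8
clock: 31.67
ee_pos: [473.6, -188.0, 84.7]
ee_rot: [-0.001, 0.634, 0.773, -0.001]
wrist_force: [-0.4, 0.0, -5.0]
finger_gap: 0.633
finger_force: 34.8
t 31.7 pos [ 473.6 -188.    84.7] yangle 11.28 gap 55.7 ff 34.8 F [-0.4  0.  -5. ]
shift [283.2 192.5 -45.6]
```

```bash
python3 -m pendant '10 7 -15 0 1;24 16 -20 0 1;26 18 -10 0 1;26 18 0 0 1;26 18 0 0 1;26 18 0 0 1;26 18 0 0 1;26 18 0 0 1'>/dev/null
python3 -m pendant '26 18 0 0 1;26 18 0 0 1;20 12 0 0 1;14 8 0 0 1;7 5 0 0 1;0 0 0 0 1;0 0 0 0 1;0 0 0 0 1'
python3 d.py 607.1 127.3 80
```

```text
clock: 33.0
ee_pos: [607.7, 124.5, 128.9]
ee_rot: [0.0, 0.635, 0.773, -0.001]
wrist_force: [0.5, -0.2, -3.8]
finger_gap: 0.638
finger_force: 34.8
t 33.0 pos [607.7 124.5 128.9] yangle 11.18 gap 56.1 ff 34.8 F [ 0.5 -0.2 -3.8]
shift [ 2.9  0.  48.9]
```

```bash
python3 -m pendant '2.5 0 10 0 1;0 0 20 0 1;0 0 15 0 1;0 0 0 0 1;0 0 0 0 1;0 0 0 0 1;0 0 0 0 1;0 0 0 0 1'
python3 - <<'E'
from h import *
from d import d
d()
S=cam("side");d();d(607.1,127.3,14.5);save(S,"i1.png",(180,130,270,240),5)
E
```

```text
clock: 33.67
ee_pos: [608.5, 129.6, 85.5]
ee_rot: [0.001, 0.634, 0.773, 0.001]
wrist_force: [1.1, 0.2, -4.0]
finger_gap: 0.636
finger_force: 34.8
t 33.7 pos [608.5 129.6  85.5] yangle 11.27 gap 56.0 ff 34.8 F [ 1.1  0.2 -4. ]
t 33.7 pos [608.4 129.6  85.4] yangle 11.28 gap 56.3 ff 34.8 F [ 0.8 -0.3 -5. ]
t 33.7 pos [608.4 129.6  85.4] yangle 11.28 gap 56.3 ff 34.8 F [ 0.8 -0.3 -5. ]
shift [-2.  -1.8 70.9]
```

View pics/i1.png

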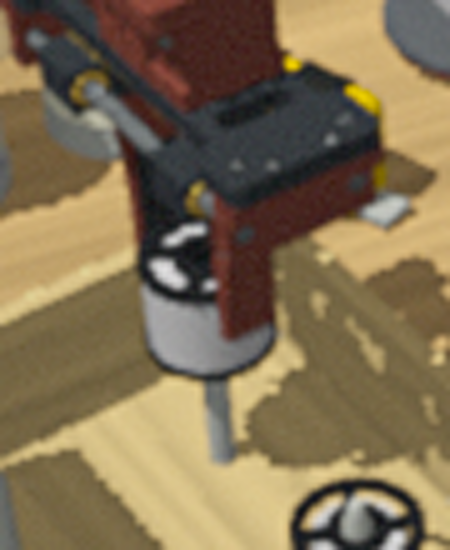

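The spool hangs above spindle 1, its bottom disc centred near crop (210,355) with the spindle near (215,380). It is about 2 mm to the left, which agrees with the pose reading, so I correct and push down.

```bash
python3 -m pendant '-2 -1.6 0 0 1;0 0 0 0 1;0 0 5 0 1;0 0 5 0 1;0 0 5 0 1;0 0 5 0 1;0 0 5 0 1;0 0 0 0 1'
python3 d.py 607.1 127.3 14.5
```

```text
clock: 34.38
ee_pos: [607.3, 128.6, 58.6]
ee_rot: [-0.0, 0.634, 0.773, 0.001]
wrist_force: [4.2, 3.6, -7.5]
finger_gap: 0.635
finger_force: 34.8
t 34.4 pos [607.3 128.6  58.6] yangle 11.33 gap 55.9 ff 34.8 F [ 4.2  3.6 -7.5]
shift [-1.3 -0.5 44.1]
```

```bash
python3 -m pendant '0.5 0.8 8 0 1;0 0 8 0 1;0 0 8 0 1;0 0 8 0 1;0 0 6 0 1;0 0 3 0 1;0 0 0 0 1;0 0 0 0 1'
python3 d.py 607.1 127.3 14.5
```

```text
clock: 35.05
ee_pos: [607.5, 128.8, 17.4]
ee_rot: [-0.0, 0.634, 0.773, 0.001]
wrist_force: [4.4, 5.5, -8.8]
finger_gap: 0.636
finger_force: 34.8
t 35.0 pos [607.5 128.8  17.4] yangle 11.33 gap 56.0 ff 34.8 F [ 4.4  5.5 -8.8]
shift [-1.4 -0.7  2.9]
```

```bash
python3 -m pendant '0 0 2 0 1;0 0 2 0 1;0 0 1 0 1;0 0 0 0 1;0 0 0 0 1;0 0 0 0 .25;0 0 0 0 .25;0 0 0 0 .25'
python3 -m pendant '0 0 0 0 .25;0 0 0 0 .25;0 0 -15 0 .25;0 0 -20 0 .25;0 0 -20 0 .25;0 0 -20 0 .25;0 0 -20 0 .25;0 0 0 0 .25'
python3 - <<'E'
from m import *
from d import d
C=cam("top");S=cam("side")
d(442,-82,60)
for X in(C,S):
    hsv=cv2.cvtColor(X[0]["frame"],cv2.COLOR_RGB2HSV);m=cv2.inRange(hsv,(0,0,0),(180,255,60))
    for q in [(618,-72,46),(441,-81,46),(608,129,56)]:
        u=proj(X,[q])[0].astype(int);n,l,st,ce=cv2.connectedComponentsWithStats(m[u[1]-30:u[1]+30,u[0]-30:u[0]+30]);i=1+np.argmax(st[1:,4]);bb=st[i];c=(bb[0]+bb[2]/2-.5+u[0]-30,bb[1]+bb[3]/2-.5+u[1]-30);print(q,bb,onplane(X,c,q[2]).round(1))
E
```

```text
clock: 35.72
ee_pos: [606.7, 126.5, 12.9]
ee_rot: [0.0, 0.634, 0.773, -0.001]
wrist_force: [-0.5, -0.6, -0.0]
finger_gap: 0.746
finger_force: 0.0
clock: 36.38
ee_pos: [609.9, 129.0, 113.7]
ee_rot: [0.002, 0.634, 0.773, 0.003]
wrist_force: [0.0, 0.5, 0.4]
finger_gap: 0.75
finger_force: 0.0
t 36.5 pos [607.9 127.8 109.9] yangle 11.28 gap 65.9 ff 0.0 F [-0.9 -0.5 -1. ]
shift [-173.3 -203.9   49.5]
(618, -72, 46) [ 37  17  23  22 220] [ 626.  -113.5   46. ]
(441, -81, 46) [  0   0  60  60 764] [442.7 -79.4  46. ]
(608, 129, 56) [19 33  5  6 17] [595.  152.1  56. ]
(618, -72, 46) [ 34  18  23  15 189] [ 619.  -111.3   46. ]
(441, -81, 46) [ 18  22  26  19 213] [438.6 -80.4  46. ]
(608, 129, 56) [ 19  24  25  18 172] [602.9 129.6  56. ]
```

```bash
python3 -m pendant '-15 -18 0 0 .2;-25 -30 0 0 .2;-25 -30 0 0 .2;-25 -30 0 0 .2;-25 -30 0 0 .2;-25 -30 0 0 .2;-20 -22 0 0 .2;-13 -14 10 0 .2'
python3 -m pendant '0 0 20 -7 .2;0 0 20 -7 .2;0 0 0 -7 .2;0 0 0 -7 .2;0 0 0 -7 .2;0 0 0 -7 .2;0 0 0 -7 .2;0 0 0 -7 .2'>/dev/null
python3 -m pendant '0 0 0 -7 .2;0 0 0 -7 .2;0 0 0 -7 .2;0 0 0 -7 .2;0 0 0 -6 .2;0 0 0 0 .2;0 0 0 0 .2;0 0 0 0 .2'
python3 d.py 441.5 -81 4.5
```

```text
clock: 37.15
ee_pos: [438.6, -84.8, 98.5]
ee_rot: [0.0, 0.635, 0.772, -0.001]
wrist_force: [0.5, 0.8, 0.0]
finger_gap: 0.803
finger_force: 0.0
clock: 38.48
ee_pos: [440.7, -81.8, 58.1]
ee_rot: [-0.0, -0.097, 0.995, 0.0]
wrist_force: [-0.2, -0.7, -0.1]
finger_gap: 0.798
finger_force: 0.0
t 38.5 pos [440.7 -81.8  58.1] yangle 101.11 gap 70.2 ff 0.0 F [-0.2 -0.7 -0.1]
shift [-1.   0.6 53.6]
```

```bash
python3 -m pendant '-1 .6 10 0 .2;0 0 20 0 .2;0 0 17 0 .2;0 0 6 0 .2;0 0 0 0 1;0 0 0 0 1;0 0 0 0 1;0 0 0 0 1' 10
python3 -m pendant '0 0 0 0 1;0 0 0 0 .2;0 0 0 0 .2;0 0 0 0 .2;0 0 0 7 .2;0 0 0 7 .2;0 0 0 7 .2;0 0 0 7 .2'
python3 -m pendant '0 0 0 7 .2;0 0 0 7 .2;0 0 0 7 .2;0 0 0 7 .2;0 0 0 7 .2;0 0 0 7 .2;0 0 0 7 .2;0 0 0 7 .2'>/dev/null
python3 -m pendant '0 0 0 6 .2;0 0 0 0 .2;0 0 0 0 .2;0 0 0 0 .2;0 0 0 0 1;0 0 0 0 1;0 0 0 0 1;0 0 0 0 1' 35
python3 -m pendant '0 0 0 0 1;0 0 0 0 1;0 0 0 0 1;0 0 -5 0 1;0 0 -15 0 1;0 0 -20 0 1;0 0 -20 0 1;0 0 -20 0 1'
python3 d.py 587.3 232.5 125
```

```text
clock: 39.15
ee_pos: [442.1, -81.0, 5.8]
ee_rot: [0.0, -0.098, 0.995, -0.0]
wrist_force: [0.5, -0.2, -4.2]
finger_gap: 0.676
finger_force: 10.0
clock: 39.82
ee_pos: [442.4, -80.9, 5.7]
ee_rot: [0.0, 0.148, 0.989, 0.0]
wrist_force: [1.3, -0.2, -0.2]
finger_gap: 0.796
finger_force: 0.0
clock: 41.15
ee_pos: [442.6, -80.8, 5.6]
ee_rot: [0.0, 0.634, 0.773, 0.0]
wrist_force: [1.6, 0.1, -0.9]
finger_gap: 0.671
finger_force: 35.0
clock: 41.82
ee_pos: [439.9, -81.0, 85.7]
ee_rot: [-0.002, 0.634, 0.773, -0.001]
wrist_force: [0.8, 0.1, -5.2]
finger_gap: 0.668
finger_force: 35.0
t 41.8 pos [439.9 -81.   85.7] yangle 11.29 gap 58.7 ff 35.0 F [ 0.8  0.1 -5.2]
shift [278.6 205.8 -39.8]
```

```bash
python3 -m pendant '5 3 -20 0 1;20 15 -20 0 1;27 20 0 0 1;27 20 0 0 1;27 20 0 0 1;27 20 0 0 1;27 20 0 0 1;27 20 0 0 1'>/dev/null
python3 -m pendant '27 20 0 0 1;27 20 0 0 1;20 15 0 0 1;12 9 0 0 1;6 4 0 0 1;0 0 0 0 1;0 0 0 0 1;0 0 0 0 1'
python3 d.py 587.3 232.5 84
```

```text
clock: 43.15
ee_pos: [588.8, 230.6, 124.9]
ee_rot: [0.0, 0.635, 0.773, -0.001]
wrist_force: [-1.2, -0.0, -4.4]
finger_gap: 0.665
finger_force: 35.0
t 43.1 pos [588.8 230.6 124.9] yangle 11.2 gap 58.5 ff 35.0 F [-1.2 -0.  -4.4]
shift [ 2.2 -1.  40.9]
```

```bash
python3 -m pendant '1.5 -1 10 0 1;0 0 15 0 1;0 0 10 0 1;0 0 5 0 1;0 0 0 0 1;0 0 0 0 1;0 0 0 0 1;0 0 0 0 1'
python3 - <<'E'
from h import *
from d import d
d(587.3,232.5,15.5)
S=cam("side");save(S,"i2.png",(140,130,230,240),5)
E
```

```text
clock: 43.82
ee_pos: [588.7, 234.5, 86.2]
ee_rot: [0.0, 0.634, 0.773, 0.001]
wrist_force: [-0.2, -0.1, -4.1]
finger_gap: 0.673
finger_force: 35.0
t 43.8 pos [588.7 234.5  86.2] yangle 11.28 gap 59.2 ff 35.0 F [-0.2 -0.1 -4.1]
shift [-1.7 -1.8 70.7]
```

View pics/i2.png

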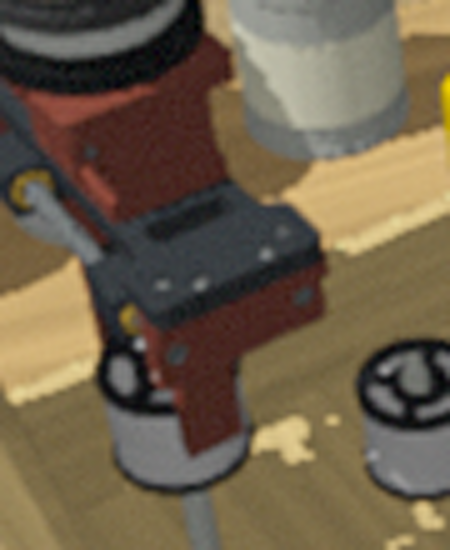

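Spool 1 is seated at crop (415,420). The second spool hangs over spindle 3, about 1.5 px left of it, which agrees with the readings.

```bash
python3 -m pendant '-2 -1.7 0 0 1;0 0 0 0 1;0 0 5 0 1;0 0 5 0 1;0 0 5 0 1;0 0 5 0 1;0 0 5 0 1;0 0 0 0 1'
python3 d.py 587.3 232.5 15.5
```

```text
clock: 44.53
ee_pos: [586.7, 232.3, 59.3]
ee_rot: [-0.0, 0.634, 0.773, 0.0]
wrist_force: [1.8, 2.2, -5.4]
finger_gap: 0.673
finger_force: 35.0
t 44.5 pos [586.7 232.3  59.3] yangle 11.31 gap 59.2 ff 35.0 F [ 1.8  2.2 -5.4]
shift [ 0.   0.7 43.8]
```

```bash
python3 -m pendant '0.4 0.6 8 0 1;0 0 8 0 1;0 0 8 0 1;0 0 8 0 1;0 0 6 0 1;0 0 4 0 1;0 0 2 0 1;0 0 0 0 1'
python3 -m pendant '0 0 2 0 1;0 0 0 0 1;0 0 0 0 1;0 0 0 0 .25;0 0 0 0 .25;0 0 0 0 .25;0 0 0 0 .25;0 0 0 0 .25'
python3 -m pendant '0 0 0 0 .25;0 0 0 0 .25;0 0 -15 0 .25;0 0 -20 0 .25;0 0 -20 0 .25;0 0 -20 0 .25;0 0 -20 0 .25;0 0 0 0 .25'
python3 - <<'E'
from m import *
from d import d
C=cam("top");S=cam("side")
d(622,-112,60)
for X in(C,S):
    hsv=cv2.cvtColor(X[0]["frame"],cv2.COLOR_RGB2HSV);m=cv2.inRange(hsv,(0,0,0),(180,255,60))
    for q in [(622,-112,46),(608,129,56),(587,232,56)]:
        u=proj(X,[q])[0].astype(int);n,l,st,ce=cv2.connectedComponentsWithStats(m[u[1]-30:u[1]+30,u[0]-30:u[0]+30]);i=1+np.argmax(st[1:,4]);bb=st[i];c=(bb[0]+bb[2]/2-.5+u[0]-30,bb[1]+bb[3]/2-.5+u[1]-30);print(q,bb,onplane(X,c,q[2]).round(1))
u=proj(C,[622,-112,46])[0].astype(int);save(C,"a1.png",(u[0]-50,u[1]-50,u[0]+50,u[1]+50),5)
E
```

```text
clock: 45.2
ee_pos: [587.0, 232.5, 16.0]
ee_rot: [-0.0, 0.634, 0.773, -0.0]
wrist_force: [0.1, 2.2, -5.3]
finger_gap: 0.671
finger_force: 35.0
clock: 45.87
ee_pos: [587.7, 232.2, 14.4]
ee_rot: [0.0, 0.634, 0.773, 0.0]
wrist_force: [0.6, -0.3, 1.1]
finger_gap: 0.753
finger_force: 0.0
clock: 46.53
ee_pos: [589.8, 234.2, 114.8]
ee_rot: [0.002, 0.634, 0.773, 0.003]
wrist_force: [0.3, 1.6, 0.6]
finger_gap: 0.749
finger_force: 0.0
t 46.6 pos [588.  232.7 110.9] yangle 11.28 gap 65.8 ff 0.0 F [ 0.6  0.1 -0.6]
shift [-344.7  -34.2   50.7]
(622, -112, 46) [ 21  19  22  21 137] [ 624.8 -114.8   46. ]
(608, 129, 56) [29 20 15 13 43] [619.2 117.   56. ]
(587, 232, 56) [ 6 53 13  3 15] [530.3 272.5  56. ]
(622, -112, 46) [ 20  24  22  15 139] [ 619.5 -110.3   46. ]
(608, 129, 56) [ 19  24  26  18 217] [602.4 128.6  56. ]
(587, 232, 56) [ 19  22  26  21 252] [582.4 231.5  56. ]
```

View pics/a1.png

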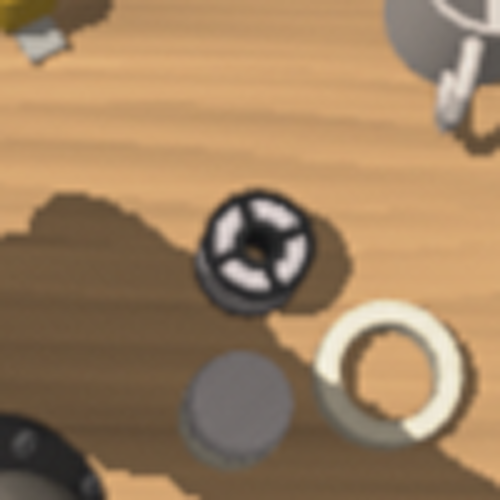

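The knocked spool now stands upright with its top flange at crop (260,242), about (625,-113). It is clear of the tin at (240,405) and the tape roll at (392,375).

```bash
python3 -m pendant '-16 -2 0 0 .2;-34 -3 0 0 .2;-34 -3 0 0 .2;-34 -3 0 0 .2;-34 -3 0 0 .2;-34 -3 0 0 .2;-34 -3 0 0 .2;-34 -3 0 0 .2'>/dev/null
python3 -m pendant '-34 -3 0 0 .2;-30 -3 0 0 .2;-18 -1 0 0 .2;-10 0 10 0 .2;0 0 15 -7 .2;0 0 15 -7 .2;0 0 0 -7 .2;0 0 0 -7 .2'
python3 -m pendant '0 0 0 -7 .2;0 0 0 -7 .2;0 0 0 -7 .2;0 0 0 -7 .2;0 0 0 -7 .2;0 0 0 -7 .2;0 0 0 -7 .2;0 0 0 -7 .2'>/dev/null
python3 -m pendant '0 0 10 -6 .2;0 0 0 0 .2;0 0 0 0 .2;0 0 0 0 .2;0 0 0 0 .2;0 0 0 0 .2;0 0 0 0 .2;0 0 0 0 .2'
python3 d.py 625 -113.3 5
```

```text
clock: 47.97
ee_pos: [623.9, -111.2, 66.7]
ee_rot: [-0.002, 0.425, 0.905, -0.0]
wrist_force: [0.2, 1.3, -0.4]
finger_gap: 0.8
finger_force: 0.0
clock: 49.3
ee_pos: [625.9, -112.7, 59.8]
ee_rot: [0.0, -0.098, 0.995, -0.0]
wrist_force: [-0.1, 0.1, 0.4]
finger_gap: 0.802
finger_force: 0.0
t 49.3 pos [ 625.9 -112.7   59.8] yangle 101.26 gap 70.6 ff 0.0 F [-0.1  0.1  0.4]
shift [ 1.  -0.4 54.8]
```

```bash
python3 -m pendant '1 -.4 10 0 .2;0 0 20 0 .2;0 0 17 0 .2;0 0 7.5 0 .2;0 0 0 0 1;0 0 0 0 1;0 0 0 0 1;0 0 0 0 1' 10
python3 -m pendant '0 0 0 0 1;0 0 0 0 .2;0 0 0 0 .2;0 0 0 0 .2;0 0 0 7 .2;0 0 0 7 .2;0 0 0 7 .2;0 0 0 7 .2'
python3 -m pendant '0 0 0 7 .2;0 0 0 7 .2;0 0 0 7 .2;0 0 0 7 .2;0 0 0 7 .2;0 0 0 7 .2;0 0 0 7 .2;0 0 0 7 .2'>/dev/null
python3 -m pendant '0 0 0 6 .2;0 0 0 0 .2;0 0 0 0 .2;0 0 0 0 .2;0 0 0 0 1;0 0 0 0 1;0 0 0 0 1;0 0 0 0 1' 35
python3 -m pendant '0 0 0 0 1;0 0 0 0 1;0 0 0 0 1;0 0 -5 0 1;0 0 -15 0 1;0 0 -20 0 1;0 0 -20 0 1;0 0 -20 0 1'
python3 d.py 483.2 212 125
```

```text
clock: 49.97
ee_pos: [625.0, -113.3, 5.4]
ee_rot: [0.0, -0.098, 0.995, -0.0]
wrist_force: [0.3, -0.2, -3.0]
finger_gap: 0.67
finger_force: 10.0
clock: 50.63
ee_pos: [625.1, -113.3, 5.3]
ee_rot: [0.0, 0.148, 0.989, 0.0]
wrist_force: [0.7, -1.3, -0.8]
finger_gap: 0.797
finger_force: 0.0
clock: 51.97
ee_pos: [625.1, -113.4, 5.0]
ee_rot: [0.0, 0.634, 0.773, 0.0]
wrist_force: [1.2, -0.4, 0.3]
finger_gap: 0.66
finger_force: 35.0
clock: 52.63
ee_pos: [624.2, -113.1, 86.6]
ee_rot: [-0.0, 0.634, 0.773, -0.0]
wrist_force: [0.6, -0.0, -2.2]
finger_gap: 0.659
finger_force: 35.0
t 52.6 pos [ 624.2 -113.1   86.6] yangle 11.31 gap 58.0 ff 35.0 F [ 0.6 -0.  -2.2]
shift [346.5 -74.5 -38.3]
```

```bash
python3 -m pendant '10 -2 -20 0 1;25 -5 -20 0 1;33 -7 0 0 1;33 -7 0 0 1;33 -7 0 0 1;33 -7 0 0 1;33 -7 0 0 1;33 -7 0 0 1'>/dev/null
python3 -m pendant '33 -7 0 0 1;33 -7 0 0 1;23 -5 0 0 1;15 -3 0 0 1;8 -1.5 0 0 1;0 0 0 0 1;0 0 0 0 1;0 0 0 0 1'
python3 d.py 483.2 212 86
```

```text
clock: 53.97
ee_pos: [486.8, 209.0, 125.0]
ee_rot: [0.0, 0.635, 0.773, -0.0]
wrist_force: [0.1, -0.6, -3.1]
finger_gap: 0.659
finger_force: 35.0
t 54.0 pos [486.8 209.  125. ] yangle 11.17 gap 58.0 ff 35.0 F [ 0.1 -0.6 -3.1]
shift [ 3.7 -2.9 39. ]
```

```bash
python3 -m pendant '2 -3 10 0 1;0 0 15 0 1;0 0 10 0 1;0 0 4 0 1;0 0 0 0 1;0 0 0 0 1;0 0 0 0 1;0 0 0 0 1'
python3 d.py 483.2 212 15
```

```text
clock: 54.63
ee_pos: [483.3, 212.4, 86.5]
ee_rot: [0.0, 0.634, 0.773, 0.0]
wrist_force: [-0.2, -0.7, -2.4]
finger_gap: 0.656
finger_force: 35.0
t 54.6 pos [483.3 212.4  86.5] yangle 11.28 gap 57.8 ff 35.0 F [-0.2 -0.7 -2.4]
shift [-0.4 -0.3 71.5]
```

```bash
python3 -m pendant '-.4 0 0 0 1;0 0 0 0 1;0 0 5 0 1;0 0 5 0 1;0 0 5 0 1;0 0 5 0 1;0 0 5 0 1;0 0 0 0 1'
python3 d.py 483.2 212 15
```

```text
clock: 55.3
ee_pos: [482.3, 211.5, 59.7]
ee_rot: [-0.0, 0.634, 0.773, -0.001]
wrist_force: [0.1, 1.2, -2.5]
finger_gap: 0.656
finger_force: 35.0
t 55.3 pos [482.3 211.5  59.7] yangle 11.3 gap 57.8 ff 35.0 F [ 0.1  1.2 -2.5]
shift [ 0.3  1.1 44.7]
```

```bash
python3 -m pendant '0.3 0 8 0 1;0 0 8 0 1;0 0 8 0 1;0 0 8 0 1;0 0 6 0 1;0 0 5 0 1;0 0 2 0 1;0 0 0 0 1'
python3 -m pendant '0 0 2 0 1;0 0 0 0 1;0 0 0 0 1;0 0 0 0 .25;0 0 0 0 .25;0 0 0 0 .25;0 0 0 0 .25;0 0 0 0 .25'
python3 -m pendant '0 0 0 0 .25;0 0 0 0 .25;0 0 -15 0 .25;0 0 -20 0 .25;0 0 -20 0 .25;0 0 -20 0 .25;0 0 -30 0 .25;-20 0 -30 0 .25'
python3 -m pendant '-30 0 -20 0 .25;-30 0 0 0 .25;-30 0 0 0 .25;-30 0 0 0 .25;-30 0 0 0 .25;-30 0 0 0 .25;0 0 0 0 .25;0 0 0 0 .25'
python3 - <<'E'
from h import *
from d import d
d();C=cam("top");S=cam("side")
a=C[0]["frame"][125:285,85:285,::-1];b=S[0]["frame"][100:340,60:360,::-1]
cv2.imwrite("pics/l1.png",np.hstack([cv2.resize(a,(400,320)),cv2.resize(b,(400,320))]))
E
```

```text
clock: 55.97
ee_pos: [482.6, 212.0, 15.5]
ee_rot: [-0.0, 0.634, 0.773, -0.0]
wrist_force: [0.5, 0.7, -3.0]
finger_gap: 0.658
finger_force: 35.0
clock: 56.63
ee_pos: [483.0, 212.2, 14.0]
ee_rot: [0.0, 0.634, 0.773, 0.0]
wrist_force: [0.3, -0.1, -0.2]
finger_gap: 0.753
finger_force: 0.0
clock: 57.3
ee_pos: [485.2, 196.1, 150.2]
ee_rot: [-0.001, 0.632, 0.775, 0.001]
wrist_force: [0.8, -0.3, 0.4]
finger_gap: 0.752
finger_force: 0.0
clock: 57.97
ee_pos: [522.0, 14.0, 168.7]
ee_rot: [-0.0, 0.636, 0.772, -0.0]
wrist_force: [-0.2, -0.2, -0.2]
finger_gap: 0.749
finger_force: 0.0
t 58.0 pos [522.   14.  168.7] yangle 11.06 gap 65.9 ff 0.0 F [-0.2 -0.2 -0.2]
```

View pics/l1.png

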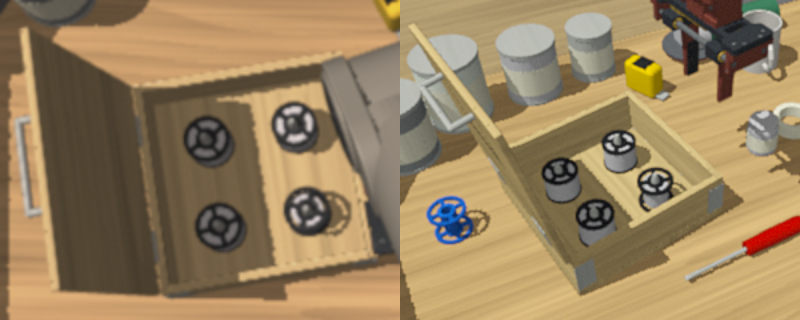

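All four spindles carry a spool with their top flanges below the rim, and the lid is still open. In the top crop the lid's free edge runs (25,30)-(57,290), with the handle at (28,165).

Run:
```python
from h import *
C=cam("top");S=cam("side")
ex=np.array([-.194,.981,0]);ey=np.array([-.981,-.194,0]);H=np.array([545.5,170.5,80])+125*ex
print("H",H)
for th in(1.55,1.6,1.65,1.7,1.75,1.8):
    e=H-ex*250*np.cos(th)+np.array([0,0,250*np.sin(th)])+9*(ex*np.sin(th)+np.array([0,0,np.cos(th)]))
    P=[e-125*ey,e+125*ey]
    print(th,((proj(C,P)-[85,125])*2).round().tolist(),((proj(S,P)-[60,100])*4/3+[400,0]).round().tolist())
from d import d
d(*(H+60*ey+ex*(60)+np.array([0,0,270])))
```

```text
H [521.25  293.125  80.   ]
1.55 [[66.0, 18.0], [100.0, 282.0]] [[442.0, 8.0], [535.0, 114.0]]
1.6 [[53.0, 21.0], [86.0, 284.0]] [[433.0, 11.0], [524.0, 120.0]]
1.65 [[40.0, 23.0], [72.0, 287.0]] [[423.0, 16.0], [512.0, 126.0]]
1.7 [[28.0, 26.0], [59.0, 289.0]] [[413.0, 20.0], [501.0, 132.0]]
1.75 [[15.0, 29.0], [46.0, 292.0]] [[404.0, 25.0], [490.0, 139.0]]
1.8 [[4.0, 32.0], [34.0, 294.0]] [[394.0, 31.0], [478.0, 147.0]]
t 58.2 pos [521.7  17.6 169. ] yangle 11.43 gap 65.7 ff 0.0 F [ 0.3  0.4 -0.5]
shift [ 330.5   -5.6 -180.8]
```

```bash
cat > s.py <<'E'
from h import *
import sys
def s():
    t=telemetry.read_state();ex=np.array([-.194,.981,0]);H=np.array([521.25,293.1,80]);p=np.array(t["ee_pos"])-H
    print("t %.1f s %.1f lat %.1f zrep %.1f"%(t["clock"],p@ex,p@np.array([.981,.194,0]),t["ee_pos"][2]),"F",np.array(t["wrist_force"]).round(1),"rot",np.array(t["ee_rot"]).round(3))
if __name__=="__main__":s()
E
python3 -m pendant '0 0 -25 0 1;0 0 -25 0 1;10 0 -25 0 1;20 0 -25 0 1;20 0 -25 0 1;20 0 -25 0 1;20 0 -25 0 1;20 0 -10 0 1' 20 >/dev/null
python3 s.py
python3 -m pendant '25 -1 0 0 1;25 -1 0 0 1;25 -1 0 0 1;25 -1 0 0 1;25 -1 0 0 1;10 0 0 0 1;0 0 0 0 1;0 0 0 0 1' >/dev/null
python3 s.py
```

```text
t 58.8 s -159.1 lat -52.4 zrep 357.6 F [0.2 0.5 0.3] rot [0.002 0.633 0.774 0.002]
t 59.5 s -27.0 lat -58.7 zrep 353.8 F [ 0.3 -0.8  0.4] rot [ 0.     0.633  0.774 -0.   ]
```

```bash
python3 -m pendant '20 -1 0 0 1;25 -1 0 0 1;25 -1 0 0 1;20 0 0 0 1;10 0 0 0 1;5 0 0 0 1;0 0 0 0 1;0 0 0 0 1' >/dev/null
python3 s.py
python3 -m pendant '0 0 0 0 1;0 0 0 0 1;0 0 0 0 1;0 0 0 0 1;0 0 0 0 1;0 0 0 0 1;0 0 0 0 1;0 0 0 0 1' >/dev/null
python3 s.py
python3 - <<'E'
from h import *
a=cam("top")[0]["frame"][125:285,85:285,::-1];b=cam("side")[0]["frame"][20:260,40:340,::-1]
cv2.imwrite("pics/l2.png",np.hstack([cv2.resize(a,(400,320)),cv2.resize(b,(400,320))]))
E
```

```text
t 60.2 s 76.3 lat -61.0 zrep 353.8 F [ 0.9  0.3 -0.3] rot [ 0.     0.635  0.773 -0.   ]
t 60.8 s 78.0 lat -61.7 zrep 354.0 F [-0.4 -0.3 -0.1] rot [0.    0.634 0.773 0.   ]
```

View pics/l2.png

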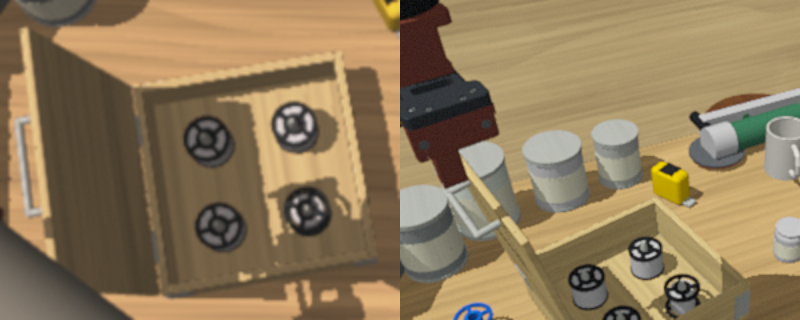

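The fingers are behind the lid at side crop (455,185), outside its free edge at (470,170), beside the handle. That was one picture over my limit of 14, so from here I use only numbers.

```bash
python3 -m pendant '0 -8 0 0 1;0 -7 0 0 1;0 0 15 0 1;0 0 20 0 1;0 0 20 0 1;0 0 15 0 1;0 0 10 0 1;0 0 5 0 1'
python3 s.py
python3 -m pendant '-5 0 0 0 1;-5 0 0 0 1;-5 0 0 0 1;-5 0 0 0 1;-5 0 0 0 1;-5 0 0 0 1;-5 0 0 0 1;-5 0 0 0 1'
python3 s.py
```

```text
clock: 61.6
ee_pos: [430.0, 354.1, 267.8]
ee_rot: [-0.0, 0.634, 0.773, -0.001]
wrist_force: [-0.3, -0.4, -0.7]
finger_gap: 0.004
finger_force: 0.0
t 61.6 s 77.6 lat -77.6 zrep 267.8 F [-0.3 -0.4 -0.7] rot [-0.     0.634  0.773 -0.001]
clock: 62.27
ee_pos: [439.0, 315.4, 269.4]
ee_rot: [0.0, 0.634, 0.773, 0.001]
wrist_force: [0.0, 3.3, 2.3]
finger_gap: 0.001
finger_force: 1.8
t 62.3 s 37.8 lat -76.4 zrep 269.4 F [0.  3.3 2.3] rot [0.    0.634 0.773 0.001]
```

```bash
python3 -m pendant '-10 0 0 0 1;-12 0 0 0 1;-12 0 1 0 1;-12 0 1 0 1;-12 0 2 0 1;-12 0 2 0 1;-12 0 3 0 1;-12 0 3 0 1'
python3 s.py
python3 -m pendant '-10 0 4 0 1;-10 0 4 0 1;-10 0 4 0 1;-9 0 5 0 1;-9 0 6 0 1;-9 0 6 0 1;-8 0 6 0 1;-8 0 7 0 1'
python3 s.py
```

```text
clock: 62.93
ee_pos: [457.2, 221.9, 256.5]
ee_rot: [-0.0, 0.634, 0.773, -0.0]
wrist_force: [0.1, 3.3, -1.5]
finger_gap: 0.003
finger_force: 1.5
t 62.9 s -57.4 lat -76.6 zrep 256.5 F [ 0.1  3.3 -1.5] rot [-0.     0.634  0.773 -0.   ]
clock: 63.6
ee_pos: [471.4, 150.7, 214.3]
ee_rot: [-0.0, 0.634, 0.773, -0.0]
wrist_force: [-1.8, 1.7, 1.0]
finger_gap: 0.004
finger_force: 1.2
t 63.6 s -130.0 lat -76.5 zrep 214.3 F [-1.8  1.7  1. ] rot [-0.     0.634  0.773 -0.   ]
```

```bash
python3 -m pendant '-7.5 0 7 0 1;-7.5 0 7.5 0 1;-7 0 8 0 1;-6.5 0 8 0 1;-6 0 8.5 0 1;-5.5 0 9 0 1;-5 0 9 0 1;-5 0 9 0 1'
python3 s.py
python3 -m pendant '-4 0 9.5 0 1;-3 0 10 0 1;-3 0 10 0 1;-2 0 10 0 1;-2 0 8 0 1;0 0 7 0 1;0 0 6 0 1;0 0 4 0 1'
python3 s.py
```

```text
clock: 64.27
ee_pos: [481.2, 102.0, 148.0]
ee_rot: [0.0, 0.634, 0.773, -0.0]
wrist_force: [-0.7, 1.4, 0.9]
finger_gap: 0.007
finger_force: 0.9
t 64.3 s -179.7 lat -76.3 zrep 148.0 F [-0.7  1.4  0.9] rot [ 0.     0.634  0.773 -0.   ]
clock: 64.93
ee_pos: [483.8, 89.0, 83.7]
ee_rot: [-0.0, 0.634, 0.773, -0.0]
wrist_force: [0.6, -1.1, 1.4]
finger_gap: 0.001
finger_force: 0.8
t 64.9 s -193.0 lat -76.4 zrep 83.7 F [ 0.6 -1.1  1.4] rot [-0.     0.634  0.773 -0.   ]
```

```bash
python3 -m pendant '0 0 3 0 1;0 0 3 0 1;0 0 3 0 1;0 0 2 0 1;0 0 2 0 1;0 0 1 0 1;0 0 0 0 1;0 0 0 0 1'
python3 -m pendant '0 0 2 0 1;0 0 1 0 1;0 0 1 0 1;0 0 1 0 1;0 0 0 0 1;0 0 0 0 1;0 0 0 0 1;0 0 0 0 1'
```

```text
clock: 65.6
ee_pos: [483.8, 89.2, 70.4]
ee_rot: [-0.0, 0.634, 0.773, 0.0]
wrist_force: [-0.4, -0.2, 0.8]
finger_gap: 0.004
finger_force: 0.0
clock: 66.27
ee_pos: [484.1, 89.0, 66.5]
ee_rot: [0.0, 0.634, 0.773, -0.0]
wrist_force: [-4.1, -1.6, 15.3]
finger_gap: 0.01
finger_force: 7.5
```

```bash
python3 -m pendant '0 0 1 0 1;0 0 0 0 1;0 0 0 0 1;0 0 0 0 1;0 0 0 0 1;0 0 0 0 1;0 0 0 0 1;0 0 0 0 1'
python3 -m pendant '0 0 -5 0 1;0 0 -15 0 1;0 0 -20 0 1;0 0 -20 0 1;0 0 -20 0 1;0 0 -20 0 1;0 0 -20 0 1;0 0 0 0 1'
python3 -m pendant '-30 0 0 0 1;-30 0 0 0 1;-30 0 0 0 1;-30 0 0 0 1;-30 0 0 0 1;-30 0 0 0 1;-30 0 0 0 1;-30 0 0 0 1'
python3 -m pendant '-30 0 0 0 1;-30 0 0 0 1;-30 0 0 0 1;0 0 0 0 1;0 0 0 0 1;0 0 0 0 1;0 0 0 0 1;0 0 0 0 1' >/dev/null
python3 - <<'E'
from h import *
# free-edge height check: dark gap/edge line of lid vs prediction, side & top views
C=cam("top");S=cam("side")
ex=np.array([-.194,.981,0]);ey=np.array([-.981,-.194,0]);H=np.array([521.25,293.1,80])
for n,X in(("top",C),("side",S)):
    hsv=cv2.cvtColor(X[0]["frame"],cv2.COLOR_RGB2HSV);bgr=X[0]["frame"]
    q=proj(X,[H+110*ey-10*ex+[0,0,9],H-110*ey-10*ex+[0,0,9],H-110*ey-240*ex+[0,0,9],H+110*ey-240*ex+[0,0,9]]).astype(np.int32)
    m=np.zeros(hsv.shape[:2],np.uint8);cv2.fillPoly(m,[q],255);print(n,"dark in lid",int(((hsv[:,:,2]<60)&(m>0)).sum()),"mean",bgr[m>0].mean(0).round())
    # profile across free edge along -ex at lateral 0..: luminance
    g=cv2.cvtColor(bgr,cv2.COLOR_RGB2GRAY).astype(np.float32)
    for lat in(-60,60):
        for th in(0,.04,.1):
            pts=[H+lat*ey-ex*d_*np.cos(th)+np.array([0,0,d_*np.sin(th)+9]) for d_ in range(235,266,3)]
            u=proj(X,pts).astype(np.float32);print(lat,th,cv2.remap(g,u[:,:1],u[:,1:],1).ravel().round().astype(int))
    m2=cv2.inRange(hsv,(5,200,120),(16,255,255))
    c=proj(X,[502,-362,30])[0].astype(int);print("crate dark",int((hsv[c[1]-40:c[1]+40,c[0]-35:c[0]+35,2]<50).sum()))
E
```

```text
clock: 66.93
ee_pos: [484.1, 89.0, 66.4]
ee_rot: [0.001, 0.634, 0.773, -0.0]
wrist_force: [-9.2, -2.7, 25.4]
finger_gap: 0.005
finger_force: 13.0
clock: 67.6
ee_pos: [486.1, 89.8, 187.8]
ee_rot: [0.002, 0.634, 0.773, 0.002]
wrist_force: [0.4, 0.2, -0.4]
finger_gap: 0.008
finger_force: 0.0
clock: 68.27
ee_pos: [530.6, -147.9, 183.5]
ee_rot: [-0.0, 0.634, 0.773, -0.0]
wrist_force: [0.3, 1.0, -0.1]
finger_gap: 0.002
finger_force: 0.0
top dark in lid 0 mean [182. 152. 108.]
-60 0 [158 162 166 170 161 102  74  76  76  75  76]
-60 0.04 [158 163 167 169 162 107  75  76  76  75  76]
-60 0.1 [156 160 165 169 165 126  77  75  76  76  75]
60 0 [157 161 166 167 161 108  72  80  80  79  78]
60 0.04 [157 161 165 167 161 109  73  78  79  78  77]
60 0.1 [155 160 164 166 162 125  71  77  77  77  77]
crate dark 1063
side dark in lid 0 mean [192. 172. 120.]
-60 0 [187 174 173 184 177 167 170 171 170 170 166]
-60 0.04 [168 182 173 158 155 154 133 103  81 133 165]
-60 0.1 [159 154 133 127 138 135 125 114 100  95  92]
60 0 [172 176 182 181 175 158 164 163 163 162 161]
60 0.04 [182 181 174 158 161 164 164 167 167 169 168]
60 0.1 [171 170 169 168 169 169 169 168 171 170 169]
crate dark 875
```

```bash
python3 -c "
from plant import order
print(order.hand_in())"
```

```text
the job is handed in; nothing more can be done
None
```

I handed the job in at about 68 s of the 208 s: the three empties are in the crate, the full spools are down on spindles 1, 3 and 4, the part-used spool was left on spindle 2, and the lid is pressed shut. The hand-in returned no verdict, the shut lid was checked only by press force and pixel readings, and I viewed 15 pictures, one over the limit of 14.

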